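# Close the vacuum pot: draw its lid down crosswise

### The job

Close the vacuum pot by tightening its four wing knobs clockwise in crosswise order (a knob, the one opposite, then the other two), in two passes: first about a fifth of a turn each, then in crosswise order again until each knob is firmly tight and the lid sits fully home on its pads. Feel for the tightness, do not force any knob beyond it, and never let the lid tip far or press on it with the hand. Leave the other things on the bench where they are and let go at the end.

Things in the scene. Friction and masses are not known exactly. Their poses are not given: they have to be found in the camera images.
- pot: Grey steel vacuum-trap pot, about 210 mm across its four ears and 72 mm high, screwed to the bench (fixed), brass hose spigot low on its -x side. Origin under its centre on the bench, z up. The knob screws stand upright on a circle of 85 mm radius at 45, 135, 225 and 315 degrees from its x axis (knob_1 to knob_4). Across from each other: 1 and 3, 2 and 4.
- lid: Aluminium lid with four ears 12 mm thick and a sight glass in the middle. Origin: centre of its underside, z up. Starts level 76.5 to 77.1 mm above the bench on a springy seal (about 2 N per mm at each ear); home when its ears sit on the pot's hard landing pads, underside at 71.5 to 72.6 mm, not known beforehand. Tipped by more than 1.7 degrees (0.03 rad) it spoils the seal.
- knob_1: Black wing knob at 45 degrees: upright bar 70 mm long, 11 thick, 24 tall on a 9 mm stem; steel collar, 22 mm across, underside 28 mm below the bar's centre. Origin on the screw axis at the bar's centre, x along the bar, z up. The bar's outer end starts 0.8 to 1.1 rad anticlockwise of straight outward. The four knobs are alike; more under knob_2 to 4.
- knob_2: Wing knob like knob_1, at 135 degrees. Screws: clockwise from above tightens and lowers the knob 3.0 mm per rad, so a hand that grips it must sink with it. Bar centre starts 117.2 to 118.0 mm above the bench, collar 0.1 to 1.5 mm clear of the lid. Takes some 1.7 to 2.6 rad in all to come tight (first pass: 0.9 to 1.4 rad) and stays where it is left.
- knob_3: Wing knob like knob_1, at 225 degrees. Torque: about 0.18 Nm running free, 0.25 Nm on the seal; with the ear on its pad it climbs within 0.1 to 0.2 rad to the right tightness, 0.45 to 0.5 Nm (collar pressing with some 60 N). Under 0.3 Nm (25 N) is loose, over 0.7 Nm (110 N) spoils it. A wing may also be pushed round by shut fingertips.
- knob_4: Wing knob like knob_1, at 315 degrees. When a bar end is pushed 27 mm from the screw axis, right tightness is felt as 25 to 30 N of sideways push, part of it skew and rubbing. A tightened knob can ease by up to 30 N when the one across from it follows. One tightened fully without a part-way first pass tips the lid too far.
- pencil: Flat red pencil, 143 mm long, lying beside the pot; leave alone. Origin under its centre.
- packing_block: Wooden block 66x123x45 mm lying beside the pot; leave alone. Origin under its centre.
- bit_box: Lidded wooden box 123x180x62 mm at the left; leave alone. Origin under its centre.
- tin_dish: Shallow tin dish, 109 mm across, 36 mm high, at the left; leave alone. Origin under its centre.
- tape_reel: Grey reel 128 mm across, 35 mm high, at the left of the pot, farther back; leave alone. Origin under its centre.
Mind the look-alikes: they are no part of the job. Of the things that look like the pot, the larger one is meant.

How it is judged:
By the outcome, as a careful person would: the job done as asked, in the order asked, and still so for the second after the job is handed in, with the robot touching nothing.
It also fails if it takes over 72 s, if anything falls off the work surface, if the arm or the gripper's body presses on something with over 40 N, if the wrist force passes 120 N, or if a joint passes its speed limit or range.

### The arm

A 6-joint arm with a two-finger parallel gripper is mounted at the origin on a cart in front of the work surface, level with it; the furniture and walls round the work are solid. World frame = base frame: x ahead of the robot, y to its left, z up, the work surface at z = 0. Lengths are in mm, angles in degrees, forces in N, time in s.
With the tool pointing down it reaches from about 350 to 850 mm from the base axis. Payload 8.1 kg.
Tool frame: the origin (TCP) lies at the very end of the fingers, on their centre line; the grasp point (between the pads) lies 19 mm behind it; z points along the fingers, y is the line along which they close (so a half turn about z gives the same grasp; the last joint's range is limited). The gripper opens to 85 mm and grips with 20 to 120 N. Pads are 22 mm wide; open, the fingers measure 114 mm over their backs; the gripper's body (76 mm by 85 mm) begins 54 mm behind the grasp point. The pads swing forward as they close: fully open they stand 13 mm farther back than shut.
Start: joints at [71.196, 7.471, 85.268, -0, 87.261, -4.893], TCP at [144.23, 582.411, 231.292] pointing down, gripper open.
Joint ranges: [-169.43, 169.43], [-51.17, 129.36], [1.28, 143.12], [-76.62, 256.62], [0, 156.53], [-152.29, 152.29]. Speed limits (degrees/s): [136.94, 136.94, 159.86, 180, 180, 180].

### API

Orientations are given as [roll, pitch, yaw] about the fixed x, y, z axes, in that order (R = Rz(yaw) Ry(pitch) Rx(roll)).
In Python, from bench import sense, eyes, job, models gives the robot as it stands. The module is installed in compiled form; this text tells all that it offers.
- The arm moves only by the tool apply_moves, never from a script. Its argument "rows" is a list of rows, each a list of 6 numbers: the shift along the tool's x, y, z in mm, then the turn, a rotation vector about the tool's x, y, z in rad. In form: [[dx, dy, dz, rx, ry, rz], ...]. A call has exactly 5 rows; each row shifts and turns the commanded pose from where the row before left it, along the tool's axes as they then stand; what a row does not reach is not made up. A row lasts 1/8 s, in which the tool goes at most 62.5 mm and 10.7 degrees, less where a joint would pass 70% of its speed; a pose out of reach is approached as far as the arm can. A call is refused whole if a number of a shift passes 62.5 or a number of a turn 0.188, either way. A call with a gripper value outside its range is refused whole. "fingers" is the finger opening in mm, from 0 to 85.4, set as the call begins (left out, the last holds). The fingers move at their own pace and stop on an object; "grip_force" is the grip in N (left out, the last holds). Time passes only in rows, so rows that do not move let the fingers close, or fill a call up. It gives the time, the measured TCP pose, the force, the opening and the grip force at its end, in the units of the state.
- sense(): the state, without advancing time (a new reading comes with each control period).
- eyes.snapshot(name): name is "scene" or "top"; returns (picture, depth): 480x640x3 uint8, red, green, blue; 480x640 float32, mm along the optical axis (not along the pixel's ray), 0 where there is no reading.
- eyes.get_calibration(name): a dict with "intrinsics" (3x3 intrinsics, pixels), "D" ([k1, k2, p1, p2, k3] as OpenCV has them; the pictures are not rectified), "R" (3x3) and "t" (3): a world point X has camera coordinates R X + t. Camera axes: x right, y down, z forward; pixel columns grow to the right and rows downward; lengths in mm; the calibration is good to about 2 mm. A picture is of the moment at which its call begins. get_calibration takes no time and is no camera call.
- job.hand_in(): hands the job in; it is judged then, once.
Trained networks look in the newest picture that a camera, given by its name, has taken for a name from the list of things; names that differ only in an ending like _2 or _b are one class to them, and where a whole thing is asked for, a point or a joint stands for the part that bears it (a point fixed in the world has none). Each returns a list of dicts, best first, with "confidence" (0 to 1); they miss things now and then, are a little off and sometimes report something else, mostly with a low value. They report only what shows in the picture. A call takes as long as a camera call. They do not tell look-alikes from the thing itself.
- models.boxes_of(name, camera): "xyz" ([x, y, z] in mm, in world coordinates, good to about 4 mm: the middle of the surface that is visible of it).
- models.cut_out(name, camera): "pixels" (480x640 bool, what is visible of it).
- models.place_of(name, camera): "xyz" ([x, y, z] in mm, in world coordinates, good to about 4 mm: a listed point, or the origin of a listed thing).
The state is a dict: "time": time; "joint_pos": joint angles; "qd": joint speeds; "joint_efforts": joint torques, N m; "tool_pos": TCP position; "tcp_rot": TCP orientation; "ft_force": force on the tool from outside, world axes, zero at the start; "wrist_torque": the same for the moment, N m; "finger_gap": finger opening in mm; "grip_force": force on a finger pad.
Only numpy, scipy, OpenCV 4.12 (cv2) and the standard library are available. Lean on these libraries where they do the work, as an engineer would, in place of code of your own. Each camera call takes 0.05 s, during which the arm holds its last target. There are 200 camera calls.

## Working session

There is one attempt and no reset: what is moved stays moved. The work goes in short steps, Python scripts to look and compute and a tool call to move; the robot and the scene stay as the last step left them, time stands still between calls to the robot, and variables do not carry over. Pictures are saved under pics/ and viewed, at most 10 in all, crops included, and the job is handed in when it is done.

Besides the shell and the picture viewer there is one more tool, called in YAML: its name, and indented under it one key for each argument. apply_moves: Moves the arm, as the interface text tells. Its arguments: {"type":"object","properties":{"rows":{"type":"array"},"fingers":{"type":"number"},"grip_force":{"type":"number"}},"required":["rows"]}

```bash
mkdir -p pics; python3 - <<'E'
from bench import sense, eyes, job, models
import cv2,numpy as np
for c in("top","scene"):
    p,d=eyes.snapshot(c); cv2.imwrite(f"pics/{c}.png",p[:,:,::-1]); np.save(f"{c}_d.npy",d)
    for n in("pot","lid","knob_1"):
        for f in ("place_of",):
            print(c,n,[(np.round(r["xyz"]),round(r["confidence"],2)) for r in getattr(models,f)(n,c)])
    k=eyes.get_calibration(c);print(k)
print(sense())
E
```

```text
top pot [(array([ 563., -173.,   -1.]), 0.64), (array([513., 109.,  -2.]), 0.59)]
top lid [(array([ 566., -177.,   61.]), 0.74), (array([513., 108.,  75.]), 0.69)]
top knob_1 [(array([550.,  31., 118.]), 0.69), (array([ 593., -234.,   88.]), 0.67), (array([434.,  71., 116.]), 0.65), (array([ 536., -115.,   92.]), 0.65), (array([ 506., -202.,   93.]), 0.55), (array([588., 148., 116.]), 0.54), (array([476., 182., 116.]), 0.45), (array([633., 327.,  -0.]), 0.26)]
{'intrinsics': array([[613.2228414 ,   0.        , 311.67418821],
       [  0.        , 613.2228414 , 240.36699735],
       [  0.        ,   0.        ,   1.        ]]), 'D': array([-0.17267986,  0.        ,  0.        ,  0.        ,  0.        ]), 'R': array([[ 0.01492638, -0.99986705,  0.00656418],
       [-0.98951834, -0.0157143 , -0.14354972],
       [ 0.14363379, -0.0043527 , -0.98962134]]), 't': array([ 137.10289593,  523.24127304, 1377.3565524 ])}
scene pot [(array([512., 110.,   2.]), 0.77), (array([ 567., -174.,   -0.]), 0.59)]
scene lid [(array([510., 108.,  79.]), 0.93), (array([ 564., -175.,   57.]), 0.89)]
scene kn
[... 741 characters left out ...]
2101012])}
{'time': 0.4, 'joint_pos': array([ 7.11962651e+01,  7.47812913e+00,  8.52759779e+01,  5.91842876e-04,
        8.72620925e+01, -4.89387312e+00]), 'qd': array([ 0.01522792, -0.09890406, -0.17865375,  0.12976821, -0.1114943 ,
        0.03377875]), 'joint_efforts': array([-8.44749866e-04, -5.68510115e+01, -5.00105202e+01, -3.37952770e-04,
        5.33827086e-03, -7.02637112e-05]), 'tool_pos': array([144.19554233, 582.33751145, 231.1411086 ]), 'tcp_rot': array([-1.79983910e+02, -1.97099118e-03,  1.66090110e+02]), 'ft_force': array([-1.08563277, -0.14767158, -0.25605761]), 'wrist_torque': array([-0.0008722 ,  0.02109439,  0.0232606 ]), 'grip_force': 0.0, 'finger_gap': 85.52463331844086}
```

```bash
cat > h.py <<'E'
from bench import sense, eyes, job, models
import cv2,numpy as np
def cloud(c,d=None):
    k=eyes.get_calibration(c)
    if d is None: d=eyes.snapshot(c)[1]
    v,u=np.nonzero(d>0); uv=np.stack([u,v],1).astype(float)[:,None]
    n=cv2.undistortPoints(uv,k["intrinsics"],k["D"])[:,0]
    z=d[v,u]; P=np.c_[n*z[:,None],z]
    return (P-k["t"])@k["R"]
def st():
    s=sense(); print(round(s["time"],2),np.round(s["tool_pos"],1),np.round(s["tcp_rot"],1),"F",np.round(s["ft_force"],1),"M",np.round(s["wrist_torque"],2),"gap",round(s["finger_gap"],1),"g",round(s["grip_force"],1),"q",np.round(s["joint_pos"]))
E
python3 - <<'E'
from h import *
for c in("top","scene"):
  X=cloud(c,np.load(c+"_d.npy"))
  for n,p in zip("ABCD",[(589,146),(474,183),(435,71),(548,29)]):
    m=(np.hypot(*(X[:,:2]-p).T)<48)&(X[:,2]>122)&(X[:,2]<140)
    Q=X[m]; (cx,cy),(w,h),a=cv2.minAreaRect(Q[:,:2].astype(np.float32))
    ev,V=np.linalg.eigh(np.cov(Q[:,:2].T)); a=np.degrees(np.arctan2(V[1,1],V[0,1]))%180
    print(c,n,m.sum(),"c",round(cx,1),round(cy,1),"size",round(w),round(h),"ang",round(a,1),"ztop",np.round(np.percentile(Q[:,2],[50,90]),1))
im=cv2.imread("pics/top.png"); cv2.imwrite("pics/top_c.png",cv2.resize(im[100:420,150:550],(800,640))[:600])
E
```

```text
top A 164 c 586.4 145.1 size 69 12 ang 84.2 ztop [128.2 131.9]
top B 159 c 472.4 184.6 size 11 69 ang 168.0 ztop [128.4 132.2]
top C 160 c 433.5 70.7 size 68 11 ang 73.2 ztop [128.4 132. ]
top D 156 c 547.0 31.9 size 11 71 ang 170.7 ztop [128.2 132.6]
scene A 134 c 585.8 140.8 size 69 14 ang 84.7 ztop [129.1 132.3]
scene B 148 c 471.4 180.5 size 14 67 ang 167.6 ztop [128.2 131.7]
scene C 146 c 433.1 67.0 size 67 12 ang 74.4 ztop [128.8 132. ]
scene D 157 c 546.7 26.9 size 14 69 ang 171.3 ztop [128.6 131.6]
```

View pics/top.png

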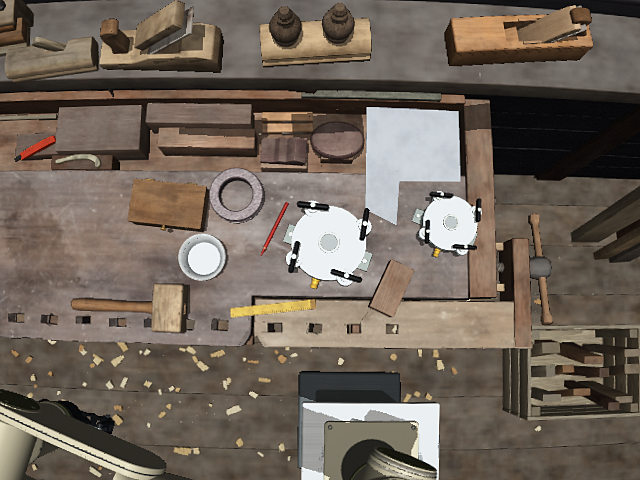

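View pics/top_c.png

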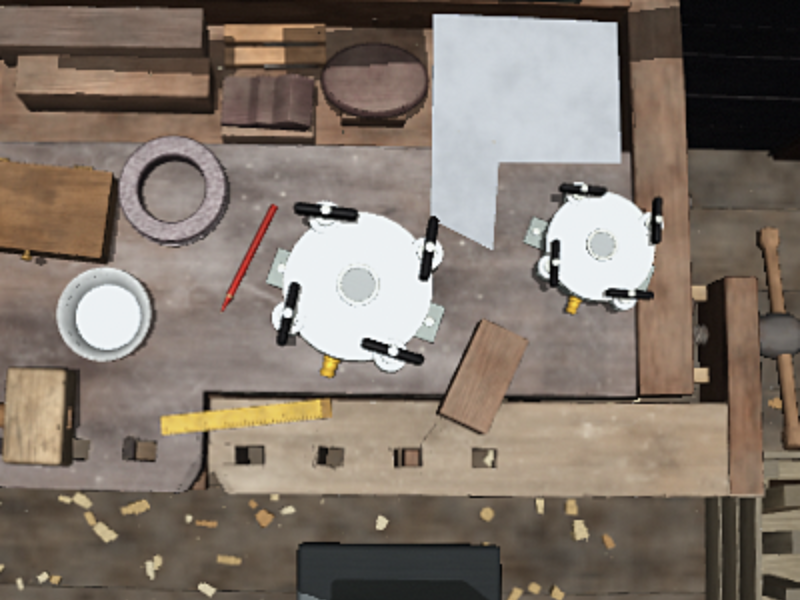

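There are two look-alikes in the top view. One is at pixel (328,242), about 170 mm between opposite knobs with knobs at z≈117. The other is at (448,223), smaller, with knobs at z≈90. The larger one at (328,242) fits the description, and the enlarged crop (358,285) confirms it, with the spigot towards the robot. Its centre is about (509.5,106) with yaw about -19°. I'll use the order A(knob_1), C(3), B(2), D(4).

```bash
cat >> h.py <<'E'
from scipy.spatial.transform import Rotation as Ro
def plan(p,yaw,n=None,start=None):
    "rows from the current (or given) pose to p, yaw (tool down)"
    s=sense(); p0,r0=(s["tool_pos"],s["tcp_rot"]) if start is None else start
    A=Ro.from_euler("xyz",r0,degrees=True); B=Ro.from_euler("xyz",[180,0,yaw],degrees=True)
    rv=(A.inv()*B).as_rotvec(); d=np.array(p,float)-p0
    k=int(np.ceil(max(np.linalg.norm(d)/61,np.linalg.norm(rv)/.18,1))); n=n or -(-k//5)*5
    for i in range(n):
        R=A*Ro.from_rotvec(rv*i/n)
        print([float(x) for x in np.r_[np.round(R.inv().apply(d/n),1),np.round(rv/n,3)]],"|" if i%5==4 else "")
E
python3 -c "
from h import *
plan([586,143,180],84.4)"
```

```text
[-35.6, -21.3, 3.4, -0.0, 0.0, 0.095] 
[-37.5, -17.9, 3.4, -0.0, 0.0, 0.095] 
[-39.0, -14.2, 3.4, -0.0, 0.0, 0.095] 
[-40.2, -10.5, 3.4, -0.0, 0.0, 0.095] 
[-41.0, -6.6, 3.4, -0.0, 0.0, 0.095] |
[-41.5, -2.7, 3.4, -0.0, 0.0, 0.095] 
[-41.5, 1.3, 3.4, -0.0, 0.0, 0.095] 
[-41.2, 5.2, 3.4, -0.0, 0.0, 0.095] 
[-40.5, 9.1, 3.4, -0.0, 0.0, 0.095] 
[-39.5, 12.9, 3.4, -0.0, 0.0, 0.095] |
[-38.1, 16.6, 3.4, -0.0, 0.0, 0.095] 
[-36.3, 20.1, 3.4, -0.0, 0.0, 0.095] 
[-34.3, 23.5, 3.4, -0.0, 0.0, 0.095] 
[-31.9, 26.6, 3.4, -0.0, 0.0, 0.095] 
[-29.2, 29.5, 3.4, -0.0, 0.0, 0.095] |
```

apply_moves:
  rows:
    - [-35.6,-21.3,3.4,0,0,0.095]
    - [-37.5,-17.9,3.4,0,0,0.095]
    - [-39,-14.2,3.4,0,0,0.095]
    - [-40.2,-10.5,3.4,0,0,0.095]
    - [-41,-6.6,3.4,0,0,0.095]
  fingers: 45
  grip_force: 20

```text
time: 1.02
tool_pos: [292.3, 435.0, 214.3]
tcp_rot: [180.0, 0.0, 138.7]
ft_force: [0.6, 0.0, 0.2]
finger_gap: 44.8
grip_force: 0.0
```

apply_moves:
  rows:
    - [-41.5,-2.7,3.4,0,0,0.095]
    - [-41.5,1.3,3.4,0,0,0.095]
    - [-41.2,5.2,3.4,0,0,0.095]
    - [-40.5,9.1,3.4,0,0,0.095]
    - [-39.5,12.9,3.4,0,0,0.095]

```text
time: 1.65
tool_pos: [439.7, 288.6, 197.4]
tcp_rot: [180.0, -0.0, 111.5]
ft_force: [1.3, 0.1, 0.1]
finger_gap: 44.8
grip_force: 0.0
```

apply_moves:
  rows:
    - [-38.1,16.6,3.4,0,0,0.095]
    - [-36.3,20.1,3.4,0,0,0.095]
    - [-34.3,23.5,3.4,0,0,0.095]
    - [-31.9,26.6,3.4,0,0,0.095]
    - [-29.2,29.5,3.4,0,0,0.095]

```text
time: 2.28
tool_pos: [587.1, 142.2, 180.3]
tcp_rot: [180.0, -0.0, 84.3]
ft_force: [0.3, -0.1, 0.8]
finger_gap: 45.3
grip_force: 0.0
```

```bash
python3 -c "
from h import *
st(); plan([586,143,104],84.4,5)"
```

```text
2.27 [587.1 142.2 180.3] [180.   -0.   84.3] F [ 0.3 -0.1  0.8] M [0.05 0.04 0.  ] gap 45.3 g 0.0 q [ 9. 10. 88.  0. 82. 14.]
[0.1, -0.2, 15.3, 0.0, -0.0, -0.001] 
[0.1, -0.2, 15.3, 0.0, -0.0, -0.001] 
[0.1, -0.2, 15.3, 0.0, -0.0, -0.001] 
[0.1, -0.2, 15.3, 0.0, -0.0, -0.001] 
[0.1, -0.2, 15.3, 0.0, -0.0, -0.001] |
```

apply_moves:
  rows:
    - [0,0,20,0,0,0]
    - [0,-1,20,0,0,0]
    - [0,0,20,0,0,0]
    - [0,0,11,0,0,0]
    - [0,0,5,0,0,0]

```text
time: 2.9
tool_pos: [584.4, 143.8, 103.3]
tcp_rot: [-179.9, 0.0, 84.5]
ft_force: [0.5, -0.4, 0.4]
finger_gap: 45.0
grip_force: 0.0
```

apply_moves:
  rows:
    - [0,0,0,0,0,0]
    - [0,0,0,0,0,0]
    - [0,0,0,0,0,0]
    - [0,0,0,0,0,0]
    - [0,0,0,0,0,0]
  fingers: 8
  grip_force: 20

```text
time: 3.52
tool_pos: [587.9, 143.3, 105.6]
tcp_rot: [179.7, -0.1, 84.4]
ft_force: [10.6, 1.8, -6.9]
finger_gap: 10.7
grip_force: 27.5
```

```bash
python3 -c "
from h import *
st()"
```

```text
3.52 [587.9 143.3 105.6] [ 1.797e+02 -1.000e-01  8.440e+01] F [10.6  1.8 -6.9] M [ 0.08 -1.68 -0.15] gap 10.7 g 27.5 q [ 9. 13. 92. -0. 74. 14.]
```

apply_moves:
  rows:
    - [0,1.5,0,0,0,0]
    - [0,2,0,0,0,0]
    - [0,0,0,0,0,0]
    - [0,0,0,0,0,0]
    - [0,0,0,0,0,0]
  fingers: 5
  grip_force: 70

```text
time: 4.15
tool_pos: [588.1, 143.3, 105.6]
tcp_rot: [-179.9, -0.0, 84.5]
ft_force: [-7.9, -0.9, 7.7]
finger_gap: 10.0
grip_force: 71.3
```

```bash
python3 -c "
from h import *
st()"
```

```text
4.15 [588.1 143.3 105.6] [-179.9   -0.    84.5] F [-7.9 -0.9  7.7] M [ 0.01  1.17 -0.16] gap 10.0 g 71.3 q [ 9. 14. 92.  0. 75. 14.]
```

apply_moves:
  rows:
    - [0,-1.5,0,0,0,0]
    - [0,0,0.3,0,0,0.1]
    - [0,0,0.45,0,0,0.15]
    - [0,0,0.45,0,0,0.15]
    - [0,0,0.45,0,0,0.15]

```text
time: 4.78
tool_pos: [587.9, 143.4, 104.0]
tcp_rot: [179.9, -0.1, 52.7]
ft_force: [-0.9, -0.2, 5.1]
finger_gap: 9.7
grip_force: 70.7
```

```bash
python3 -c "
from h import *
st()"
```

```text
4.78 [587.9 143.4 104. ] [ 1.799e+02 -1.000e-01  5.270e+01] F [-0.9 -0.2  5.1] M [0.02 0.15 0.15] gap 9.7 g 70.7 q [ 9. 13. 92. -0. 74. 46.]
```

apply_moves:
  rows:
    - [0,0,0.45,0,0,0.15]
    - [0,0,0.45,0,0,0.15]
    - [0,0,0.45,0,0,0.15]
    - [0,0,0.45,0,0,0.15]
    - [0,0,0,0,0,0]

```text
time: 5.4
tool_pos: [587.9, 143.5, 102.2]
tcp_rot: [180.0, -0.1, 18.4]
ft_force: [0.2, 0.9, 5.1]
finger_gap: 9.6
grip_force: 70.7
```

```bash
python3 -c "
from h import *
st()"
```

```text
5.4 [587.9 143.5 102.2] [ 1.80e+02 -1.00e-01  1.84e+01] F [0.2 0.9 5.1] M [ 0.15  0.19 -0.16] gap 9.6 g 70.7 q [ 9. 14. 92.  0. 74. 80.]
```

apply_moves:
  rows:
    - [0,0,0,0,0,0]
    - [0,0,0,0,0,0]
    - [0,0,0,0,0,0]
    - [0,0,-20,0,0,0]
    - [0,0,-40,0,0,0]
  fingers: 45

```text
time: 6.02
tool_pos: [585.8, 142.9, 160.5]
tcp_rot: [-180.0, 0.2, 18.6]
ft_force: [0.0, 0.0, 0.8]
finger_gap: 44.9
grip_force: 0.0
```

```bash
python3 -c "
from h import *
st(); plan([435,70,160],74)"
```

```text
6.03 [585.8 142.9 160.5] [-180.     0.2   18.6] F [0.  0.  0.8] M [-0.05 -0.04  0.02] gap 44.9 g 0.0 q [ 9. 11. 89. -0. 80. 80.]
[-16.6, 2.1, 0.1, -0.0, 0.0, -0.097] 
[-16.7, 0.5, 0.1, -0.0, 0.0, -0.097] 
[-16.7, -1.1, 0.1, -0.0, 0.0, -0.097] 
[-16.5, -2.7, 0.1, -0.0, 0.0, -0.097] 
[-16.2, -4.3, 0.1, -0.0, 0.0, -0.097] |
[-15.7, -5.9, 0.1, -0.0, 0.0, -0.097] 
[-15.1, -7.3, 0.1, -0.0, 0.0, -0.097] 
[-14.3, -8.8, 0.1, -0.0, 0.0, -0.097] 
[-13.4, -10.1, 0.1, -0.0, 0.0, -0.097] 
[-12.3, -11.3, 0.1, -0.0, 0.0, -0.097] |
```

apply_moves:
  rows:
    - [-16.6,2.1,0,0,0,-0.097]
    - [-16.7,0.5,0,0,0,-0.097]
    - [-16.7,-1.1,0,0,0,-0.097]
    - [-16.5,-2.7,0,0,0,-0.097]
    - [-16.2,-4.3,0,0,0,-0.097]

```text
time: 6.65
tool_pos: [511.9, 106.5, 162.6]
tcp_rot: [179.9, -0.1, 46.5]
ft_force: [-0.2, -0.4, 0.5]
finger_gap: 45.0
grip_force: 0.0
```

apply_moves:
  rows:
    - [-15.7,-5.9,0,0,0,-0.097]
    - [-15.1,-7.3,0,0,0,-0.097]
    - [-14.3,-8.8,0,0,0,-0.097]
    - [-13.4,-10.1,0,0,0,-0.097]
    - [-12.3,-11.3,0,0,0,-0.097]

```text
time: 7.28
tool_pos: [436.5, 69.8, 162.5]
tcp_rot: [179.9, -0.0, 74.3]
ft_force: [0.2, -1.0, 0.5]
finger_gap: 45.0
grip_force: 0.0
```

```bash
python3 -c "
from h import *
st(); plan([435.1,69.5,105],74,5)"
```

```text
7.28 [436.5  69.8 162.5] [179.9  -0.   74.3] F [ 0.2 -1.   0.5] M [0.01 0.01 0.03] gap 45.0 g 0.0 q [  2. -16. 114.  -0.  81.  18.]
[-0.1, -0.3, 11.5, 0.0, -0.0, 0.001] 
[-0.1, -0.3, 11.5, 0.0, -0.0, 0.001] 
[-0.1, -0.3, 11.5, 0.0, -0.0, 0.001] 
[-0.1, -0.3, 11.5, 0.0, -0.0, 0.001] 
[-0.1, -0.3, 11.5, 0.0, -0.0, 0.001] |
```

apply_moves:
  rows:
    - [0,-0.5,18,0,0,0]
    - [0,0,18,0,0,0]
    - [0,0,15,0,0,0]
    - [0,0,6,0,0,0]
    - [0,0,0,0,0,0]

```text
time: 7.9
tool_pos: [435.6, 70.2, 103.0]
tcp_rot: [-179.9, 0.0, 74.1]
ft_force: [-0.5, 0.1, 0.8]
finger_gap: 45.1
grip_force: 0.0
```

apply_moves:
  rows:
    - [0,0,0,0,0,0]
    - [0,0,0,0,0,0]
    - [0,0,0,0,0,0]
    - [0,0,0,0,0,0]
    - [0,0,0,0,0,0]
  fingers: 5
  grip_force: 50

```text
time: 8.52
tool_pos: [435.7, 70.4, 104.6]
tcp_rot: [-180.0, -0.0, 74.1]
ft_force: [-6.3, 1.2, 5.8]
finger_gap: 10.1
grip_force: 49.3
```

```bash
python3 -c "
from h import *
st()"
```

```text
8.53 [435.7  70.4 104.6] [-180.    -0.    74.1] F [-6.3  1.2  5.8] M [ 0.15  0.93 -0.19] gap 10.1 g 49.3 q [  2. -12. 118.   0.  74.  18.]
```

apply_moves:
  rows:
    - [0,-1.2,0,0,0,0]
    - [0,0,0.3,0,0,0.1]
    - [0,0,0.45,0,0,0.15]
    - [0,0,0.45,0,0,0.15]
    - [0,0,0.45,0,0,0.15]
  grip_force: 70

```text
time: 9.15
tool_pos: [436.2, 70.0, 103.1]
tcp_rot: [179.8, -0.1, 42.3]
ft_force: [4.5, -3.0, 0.3]
finger_gap: 9.9
grip_force: 70.7
```

```bash
python3 -c "
from h import *
st()"
```

```text
9.15 [436.2  70.  103.1] [ 1.798e+02 -1.000e-01  4.230e+01] F [ 4.5 -3.   0.3] M [-0.4  -0.53  0.2 ] gap 9.9 g 70.7 q [  3. -12. 118.  -0.  74.  50.]
```

apply_moves:
  rows:
    - [0,0,0.45,0,0,0.15]
    - [0,0,0.45,0,0,0.15]
    - [0,0,0.45,0,0,0.15]
    - [0,0,0.45,0,0,0.15]
    - [0,0,0,0,0,0]

```text
time: 9.78
tool_pos: [436.6, 69.3, 101.3]
tcp_rot: [179.9, -0.2, 8.1]
ft_force: [5.0, -6.5, -1.4]
finger_gap: 9.7
grip_force: 70.6
```

```bash
python3 -c "
from h import *
st()"
```

```text
9.78 [436.6  69.3 101.3] [179.9  -0.2   8.1] F [ 5.  -6.5 -1.4] M [-0.97 -0.74 -0.08] gap 9.7 g 70.6 q [  2. -12. 118.  -0.  74.  84.]
```

apply_moves:
  rows:
    - [0,0,0,0,0,0]
    - [0,0,0,0,0,0]
    - [0,0,0,0,0,0]
    - [0,0,-20,0,0,0]
    - [0,0,-40,0,0,0]
  fingers: 45

```text
time: 10.4
tool_pos: [433.1, 70.5, 159.2]
tcp_rot: [-180.0, 0.3, 8.2]
ft_force: [0.1, -0.7, -0.1]
finger_gap: 45.1
grip_force: 0.0
```

```bash
python3 -c "
from h import *
st(); plan([474,183.5,160],167.8)"
```

```text
10.4 [433.1  70.5 159.2] [-180.     0.3    8.2] F [ 0.1 -0.7 -0.1] M [-0.02 -0.01  0.08] gap 45.1 g 0.0 q [  3. -16. 115.   0.  81.  84.]
[2.8, -5.3, -0.1, -0.0, 0.0, -0.139] 
[3.5, -4.9, -0.1, -0.0, 0.0, -0.139] 
[4.2, -4.3, -0.1, -0.0, 0.0, -0.139] 
[4.7, -3.7, -0.1, -0.0, 0.0, -0.139] 
[5.2, -3.0, -0.1, -0.0, 0.0, -0.139] |
[5.6, -2.2, -0.1, -0.0, 0.0, -0.139] 
[5.8, -1.5, -0.1, -0.0, 0.0, -0.139] 
[6.0, -0.6, -0.1, -0.0, 0.0, -0.139] 
[6.0, 0.2, -0.1, -0.0, 0.0, -0.139] 
[5.9, 1.0, -0.1, -0.0, 0.0, -0.139] |
[5.7, 1.8, -0.1, -0.0, 0.0, -0.139] 
[5.4, 2.6, -0.1, -0.0, 0.0, -0.139] 
[5.0, 3.3, -0.1, -0.0, 0.0, -0.139] 
[4.5, 4.0, -0.1, -0.0, 0.0, -0.139] 
[3.9, 4.6, -0.1, -0.0, 0.0, -0.139] |
[3.2, 5.1, -0.1, -0.0, 0.0, -0.139] 
[2.5, 5.5, -0.0, -0.0, 0.0, -0.139] 
[1.7, 5.8, -0.0, -0.0, 0.0, -0.139] 
[0.9, 5.9, -0.0, -0.0, 0.0, -0.139] 
[0.0, 6.0, -0.0, -0.0, 0.0, -0.139] |
```

apply_moves:
  rows:
    - [2.8,-5.3,0,0,0,-0.139]
    - [3.5,-4.9,0,0,0,-0.139]
    - [4.2,-4.3,0,0,0,-0.139]
    - [4.7,-3.7,0,0,0,-0.139]
    - [5.2,-3,0,0,0,-0.139]

```text
time: 11.02
tool_pos: [444.9, 99.0, 160.3]
tcp_rot: [-180.0, 0.0, 48.3]
ft_force: [0.5, -0.0, 0.8]
finger_gap: 45.1
grip_force: 0.0
```

apply_moves:
  rows:
    - [5.6,-2.2,0,0,0,-0.139]
    - [5.8,-1.5,0,0,0,-0.139]
    - [6,-0.6,0,0,0,-0.139]
    - [6,0.2,0,0,0,-0.139]
    - [5.9,1,0,0,0,-0.139]

```text
time: 11.65
tool_pos: [455.2, 127.2, 160.3]
tcp_rot: [-180.0, -0.0, 88.2]
ft_force: [0.7, 0.2, -0.7]
finger_gap: 44.9
grip_force: 0.0
```

apply_moves:
  rows:
    - [5.7,1.8,0,0,0,-0.139]
    - [5.4,2.6,0,0,0,-0.139]
    - [5,3.3,0,0,0,-0.139]
    - [4.5,4,0,0,0,-0.139]
    - [3.9,4.6,0,0,0,-0.139]

```text
time: 12.28
tool_pos: [465.3, 155.4, 160.3]
tcp_rot: [-180.0, -0.0, 128.0]
ft_force: [0.5, 0.1, -1.4]
finger_gap: 45.0
grip_force: 0.0
```

apply_moves:
  rows:
    - [3.2,5.1,0,0,0,-0.139]
    - [2.5,5.5,0,0,0,-0.139]
    - [1.7,5.8,0,0,0,-0.139]
    - [0.9,5.9,0,0,0,-0.139]
    - [0,6,0,0,0,-0.139]

```text
time: 12.9
tool_pos: [475.6, 183.7, 160.3]
tcp_rot: [-180.0, -0.0, 167.8]
ft_force: [-0.2, 0.1, 0.1]
finger_gap: 45.3
grip_force: 0.0
```

```bash
python3 -c "
from h import *
st(); plan([474.5,182.6,104],167.8,5)"
```

```text
12.9 [475.6 183.7 160.3] [-180.    -0.   167.8] F [-0.2  0.1  0.1] M [-0.   -0.01 -0.01] gap 45.3 g 0.0 q [ 15.  -4. 104.   0.  80. -62.]
[0.2, -0.3, 11.3, -0.0, -0.0, -0.0] 
[0.2, -0.3, 11.3, -0.0, -0.0, -0.0] 
[0.2, -0.3, 11.3, -0.0, -0.0, -0.0] 
[0.2, -0.3, 11.3, -0.0, -0.0, -0.0] 
[0.2, -0.3, 11.3, -0.0, -0.0, -0.0] |
```

apply_moves:
  rows:
    - [0.8,-1,18,0,0,0]
    - [0,0,18,0,0,0]
    - [0,0,14,0,0,0]
    - [0,0,6,0,0,0]
    - [0,0,0,0,0,0]

```text
time: 13.52
tool_pos: [474.3, 182.4, 103.7]
tcp_rot: [-180.0, -0.1, 167.5]
ft_force: [-0.6, 0.7, 0.2]
finger_gap: 45.0
grip_force: 0.0
```

apply_moves:
  rows:
    - [0,0,0,0,0,0]
    - [0,0,0,0,0,0]
    - [0,0,0,0,0,0]
    - [0,0,0,0,0,0]
    - [0,0,0,0,0,0]
  fingers: 5
  grip_force: 50

```text
time: 14.15
tool_pos: [475.3, 182.6, 105.3]
tcp_rot: [180.0, 0.1, 167.5]
ft_force: [-1.0, -2.8, 6.1]
finger_gap: 9.9
grip_force: 50.5
```

```bash
python3 -c "
from h import *
st()"
```

```text
14.15 [475.3 182.6 105.3] [1.800e+02 1.000e-01 1.675e+02] F [-1.  -2.8  6.1] M [-0.3   0.21  0.11] gap 9.9 g 50.5 q [ 15.  -1. 108.  -0.  73. -62.]
```

apply_moves:
  rows:
    - [0,-0.5,0,0,0,0]
    - [0,0,0.3,0,0,0.1]
    - [0,0,0.45,0,0,0.15]
    - [0,0,0.45,0,0,0.15]
    - [0,0,0.45,0,0,0.15]
  grip_force: 70

```text
time: 14.78
tool_pos: [475.0, 182.2, 103.7]
tcp_rot: [180.0, 0.0, 135.7]
ft_force: [-2.9, -2.3, 7.1]
finger_gap: 9.5
grip_force: 72.1
```

```bash
python3 -c "
from h import *
st()"
```

```text
14.78 [475.  182.2 103.7] [180.    0.  135.7] F [-2.9 -2.3  7.1] M [-0.31  0.43  0.15] gap 9.5 g 72.1 q [ 15.  -1. 108.  -0.  73. -31.]
```

apply_moves:
  rows:
    - [0,0,0.45,0,0,0.15]
    - [0,0,0.45,0,0,0.15]
    - [0,0,0.45,0,0,0.15]
    - [0,0,0.45,0,0,0.15]
    - [0,0,0,0,0,0]

```text
time: 15.4
tool_pos: [474.6, 182.0, 101.8]
tcp_rot: [180.0, 0.0, 101.5]
ft_force: [-4.5, -2.7, 9.3]
finger_gap: 9.7
grip_force: 72.4
```

```bash
python3 -c "
from h import *
st()"
```

```text
15.4 [474.6 182.  101.8] [180.    0.  101.5] F [-4.5 -2.7  9.3] M [-0.48  0.76 -0.24] gap 9.7 g 72.4 q [ 15.  -1. 108.  -0.  73.   4.]
```

apply_moves:
  rows:
    - [0,0,0,0,0,0]
    - [0,0,0,0,0,0]
    - [0,0,0,0,0,0]
    - [0,0,-20,0,0,0]
    - [0,0,-40,0,0,0]
  fingers: 45

```text
time: 16.02
tool_pos: [472.9, 181.7, 159.4]
tcp_rot: [-179.7, 0.0, 101.6]
ft_force: [0.2, 1.0, 0.4]
finger_gap: 45.0
grip_force: 0.0
```

```bash
python3 -c "
from h import *
st(); plan([549,30,160],171)"
```

```text
16.02 [472.9 181.7 159.4] [-179.7    0.   101.6] F [0.2 1.  0.4] M [0.01 0.   0.02] gap 45.0 g 0.0 q [ 15.  -4. 105.   0.  80.   4.]
[-16.4, 4.4, -0.1, -0.0, -0.0, -0.121] 
[-16.8, 2.4, -0.1, -0.0, -0.0, -0.121] 
[-17.0, 0.3, -0.1, -0.0, -0.0, -0.121] 
[-16.9, -1.7, -0.1, -0.0, -0.0, -0.121] 
[-16.6, -3.7, -0.1, -0.0, -0.0, -0.121] |
[-16.0, -5.7, -0.1, -0.0, -0.0, -0.121] 
[-15.2, -7.6, -0.1, -0.0, -0.0, -0.121] 
[-14.1, -9.4, -0.1, -0.0, -0.0, -0.121] 
[-12.9, -11.0, -0.1, -0.0, -0.0, -0.121] 
[-11.5, -12.5, -0.1, -0.0, -0.0, -0.121] |
```

apply_moves:
  rows:
    - [-16.4,4.4,0,0,0,-0.121]
    - [-16.8,2.4,0,0,0,-0.121]
    - [-17,0.3,0,0,0,-0.121]
    - [-16.9,-1.7,0,0,0,-0.121]
    - [-16.6,-3.7,0,0,0,-0.121]

```text
time: 16.65
tool_pos: [512.9, 105.8, 160.8]
tcp_rot: [-180.0, -0.0, 136.5]
ft_force: [-0.3, 0.4, 0.0]
finger_gap: 45.1
grip_force: 0.0
```

apply_moves:
  rows:
    - [-16,-5.7,0,0,0,-0.121]
    - [-15.2,-7.6,0,0,0,-0.121]
    - [-14.1,-9.4,0,0,0,-0.121]
    - [-12.9,-11,0,0,0,-0.121]
    - [-11.5,-12.5,0,0,0,-0.121]

```text
time: 17.27
tool_pos: [551.0, 29.9, 160.8]
tcp_rot: [180.0, -0.0, 171.2]
ft_force: [-0.5, -0.0, -0.4]
finger_gap: 45.1
grip_force: 0.0
```

```bash
python3 -c "
from h import *
st(); plan([549,30,104],171,5)"
```

```text
17.27 [551.   29.9 160.8] [180.   -0.  171.2] F [-0.5 -0.  -0.4] M [-0.02  0.01  0.06] gap 45.1 g 0.0 q [ -2.   3.  98.   0.  80. -83.]
[0.4, -0.0, 11.4, 0.0, -0.0, 0.001] 
[0.4, -0.0, 11.4, 0.0, -0.0, 0.001] 
[0.4, -0.0, 11.4, 0.0, -0.0, 0.001] 
[0.4, -0.0, 11.4, 0.0, -0.0, 0.001] 
[0.4, -0.0, 11.4, 0.0, -0.0, 0.001] |
```

apply_moves:
  rows:
    - [1.5,0,18,0,0,0]
    - [0,0,18,0,0,0]
    - [0,0,14,0,0,0]
    - [0,0,6,0,0,0]
    - [0,0,0,0,0,0]

```text
time: 17.9
tool_pos: [548.8, 30.9, 104.3]
tcp_rot: [-180.0, -0.1, 171.0]
ft_force: [0.7, -0.8, 0.0]
finger_gap: 45.1
grip_force: 0.0
```

apply_moves:
  rows:
    - [0,0,0,0,0,0]
    - [0,0,0,0,0,0]
    - [0,0,0,0,0,0]
    - [0,0,0,0,0,0]
    - [0,0,0,0,0,0]
  fingers: 5
  grip_force: 50

```text
time: 18.52
tool_pos: [549.8, 29.8, 105.9]
tcp_rot: [-180.0, 0.1, 170.9]
ft_force: [-3.0, -3.9, 5.1]
finger_gap: 10.1
grip_force: 50.9
```

```bash
python3 -c "
from h import *
st()"
```

```text
18.52 [549.8  29.8 105.9] [-1.800e+02  1.000e-01  1.709e+02] F [-3.  -3.9  5.1] M [-0.7   0.34 -0.05] gap 10.1 g 50.9 q [ -2.   5. 101.  -0.  74. -83.]
```

apply_moves:
  rows:
    - [0.3,-0.8,0,0,0,0]
    - [0,0,0.3,0,0,0.1]
    - [0,0,0.45,0,0,0.15]
    - [0,0,0.45,0,0,0.15]
    - [0,0,0.45,0,0,0.15]
  grip_force: 70

```text
time: 19.15
tool_pos: [549.6, 29.4, 104.3]
tcp_rot: [180.0, 0.1, 139.2]
ft_force: [-1.4, -4.0, 7.6]
finger_gap: 9.5
grip_force: 72.2
```

```bash
python3 -c "
from h import *
st()"
```

```text
19.15 [549.6  29.4 104.3] [1.800e+02 1.000e-01 1.392e+02] F [-1.4 -4.   7.6] M [-0.67  0.31  0.16] gap 9.5 g 72.2 q [ -2.   5. 101.  -0.  73. -51.]
```

apply_moves:
  rows:
    - [0,0,0.45,0,0,0.15]
    - [0,0,0.45,0,0,0.15]
    - [0,0,0.45,0,0,0.15]
    - [0,0,0.45,0,0,0.15]
    - [0,0,0,0,0,0]

```text
time: 19.77
tool_pos: [549.1, 29.1, 102.5]
tcp_rot: [180.0, 0.1, 104.9]
ft_force: [-4.7, -4.1, 9.1]
finger_gap: 9.7
grip_force: 72.5
```

```bash
python3 -c "
from h import *
st()"
```

```text
19.77 [549.1  29.1 102.5] [1.800e+02 1.000e-01 1.049e+02] F [-4.7 -4.1  9.1] M [-0.87  0.67 -0.18] gap 9.7 g 72.5 q [ -2.   5. 101.  -0.  73. -17.]
```

apply_moves:
  rows:
    - [0,0,0,0,0,0]
    - [0,0,0,0,0,0]
    - [0,0,0,0,0,0]
    - [0,0,-20,0,0,0]
    - [0,0,-40,0,0,0]
  fingers: 45

```text
time: 20.4
tool_pos: [547.5, 30.0, 161.4]
tcp_rot: [-179.8, -0.1, 105.1]
ft_force: [0.5, -0.1, 0.7]
finger_gap: 44.9
grip_force: 0.0
```

```bash
python3 -c "
from h import *
st()
X=cloud('scene')
for n,p in zip('ABCD',[(588,143),(475,182),(436,69),(549,30)]):
    m=(np.hypot(*(X[:,:2]-p).T)<48)&(X[:,2]>120)&(X[:,2]<140)
    Q=X[m]; ev,V=np.linalg.eigh(np.cov(Q[:,:2].T)); print(n,m.sum(),np.degrees(np.arctan2(V[1,1],V[0,1]))%180,Q[:,2].mean())
plan([588,143.5,150],198.4)"
```

```text
20.4 [547.5  30.  161.4] [-1.798e+02 -1.000e-01  1.051e+02] F [ 0.5 -0.1  0.7] M [-0.01 -0.   -0.01] gap 44.9 g 0.0 q [ -2.   2.  98.   0.  80. -17.]
A 111 18.14622307452717 125.58189379153994
B 131 101.68423922627812 125.21685370425807
C 141 7.325589716504055 125.11439805756758
D 130 105.20185189779907 124.99558742004216
[10.0, 6.5, 2.0, 0.0, 0.001, -0.163] 
[8.8, 8.0, 2.0, 0.0, 0.001, -0.163] 
[7.4, 9.3, 2.0, 0.0, 0.001, -0.163] 
[5.8, 10.4, 2.0, 0.0, 0.001, -0.163] 
[4.0, 11.2, 2.0, 0.0, 0.001, -0.163] |
[2.2, 11.7, 2.0, 0.0, 0.001, -0.163] 
[0.2, 11.9, 2.0, 0.0, 0.001, -0.163] 
[-1.7, 11.8, 2.0, 0.0, 0.001, -0.163] 
[-3.6, 11.4, 2.0, 0.0, 0.001, -0.163] 
[-5.4, 10.6, 1.9, 0.0, 0.001, -0.163] |
```

apply_moves:
  rows:
    - [10,6.5,2,0,0,-0.163]
    - [8.8,8,2,0,0,-0.163]
    - [7.4,9.3,2,0,0,-0.163]
    - [5.8,10.4,2,0,0,-0.163]
    - [4,11.2,2,0,0,-0.163]

```text
time: 21.08
tool_pos: [567.8, 87.0, 153.1]
tcp_rot: [179.9, 0.1, 152.1]
ft_force: [0.1, -0.2, -0.4]
finger_gap: 45.0
grip_force: 0.0
```

apply_moves:
  rows:
    - [2.2,11.7,2,0,0,-0.163]
    - [0.2,11.9,2,0,0,-0.163]
    - [-1.7,11.8,2,0,0,-0.163]
    - [-3.6,11.4,2,0,0,-0.163]
    - [-5.4,10.6,2,0,0,-0.163]

```text
time: 21.7
tool_pos: [586.0, 143.8, 143.1]
tcp_rot: [-180.0, 0.1, -161.2]
ft_force: [-1.0, -0.7, -0.1]
finger_gap: 44.9
grip_force: 0.0
```

```bash
python3 -c "
from h import *
st(); plan([588,143.5,101],198.4,5)"
```

```text
21.7 [586.  143.8 143.1] [-1.800e+02  1.000e-01 -1.612e+02] F [-1.  -0.7 -0.1] M [-0.02 -0.08  0.01] gap 44.9 g 0.0 q [   9.   11.   91.    0.   78. -100.]
[-0.3, -0.2, 8.4, -0.0, 0.0, 0.001] 
[-0.3, -0.2, 8.4, -0.0, 0.0, 0.001] 
[-0.3, -0.2, 8.4, -0.0, 0.0, 0.001] 
[-0.3, -0.2, 8.4, -0.0, 0.0, 0.001] 
[-0.4, -0.2, 8.4, -0.0, 0.0, 0.001] |
```

apply_moves:
  rows:
    - [-1.6,-1,15,0,0,0]
    - [0,0,15,0,0,0]
    - [0,0,8,0,0,0]
    - [0,0,4,0,0,0]
    - [0,0,0,0,0,0]

```text
time: 22.32
tool_pos: [586.9, 142.5, 99.2]
tcp_rot: [180.0, -0.0, -161.6]
ft_force: [0.9, -0.0, 0.5]
finger_gap: 44.9
grip_force: 0.0
```

apply_moves:
  rows:
    - [0,0,0,0,0,0]
    - [0,0,0,0,0,0]
    - [0,0,0,0,0,0]
    - [0,0,0,0,0,0]
    - [0,0,0,0,0,0]
  fingers: 5
  grip_force: 70

```text
time: 22.95
tool_pos: [587.4, 143.2, 100.2]
tcp_rot: [180.0, 0.1, -161.5]
ft_force: [-3.7, 2.6, 4.8]
finger_gap: 9.8
grip_force: 68.9
```

```bash
python3 -c "
from h import *
st()"
```

```text
22.95 [587.4 143.2 100.2] [ 1.800e+02  1.000e-01 -1.615e+02] F [-3.7  2.6  4.8] M [ 0.36  0.41 -0.14] gap 9.8 g 68.9 q [   9.   14.   92.    0.   74. -100.]
```

apply_moves:
  rows:
    - [0,0,0.24,0,0,0.08]
    - [0,0,0.24,0,0,0.08]
    - [0,0,0.24,0,0,0.08]
    - [0,0,0.24,0,0,0.08]
    - [0,0,0.24,0,0,0.08]

```text
time: 23.58
tool_pos: [587.4, 143.5, 99.2]
tcp_rot: [179.9, 0.0, 175.4]
ft_force: [-3.4, 4.1, 5.6]
finger_gap: 9.6
grip_force: 69.2
```

```bash
python3 -c "
from h import *
st()"
```

```text
23.57 [587.4 143.5  99.2] [179.9   0.  175.4] F [-3.4  4.1  5.6] M [0.53 0.44 0.18] gap 9.6 g 69.2 q [  9.  14.  92.   0.  74. -77.]
```

apply_moves:
  rows:
    - [0,0,0.1,0,0,0.03]
    - [0,0,0.1,0,0,0.03]
    - [0,0,0.1,0,0,0.03]
    - [0,0,0.1,0,0,0.03]
    - [0,0,0.05,0,0,0.03]

```text
time: 24.2
tool_pos: [587.4, 143.6, 98.7]
tcp_rot: [179.9, 0.0, 166.9]
ft_force: [-3.0, 4.3, 5.6]
finger_gap: 9.8
grip_force: 69.2
```

```bash
python3 -c "
from h import *
st()"
```

```text
24.2 [587.4 143.6  98.7] [179.9   0.  166.9] F [-3.   4.3  5.6] M [0.58 0.44 0.24] gap 9.8 g 69.2 q [  9.  14.  92.   0.  74. -68.]
```

apply_moves:
  rows:
    - [0,0,0.1,0,0,0.03]
    - [0,0,0.1,0,0,0.03]
    - [0,0,0.1,0,0,0.03]
    - [0,0,0.1,0,0,0.03]
    - [0,0,0.05,0,0,0.03]

```text
time: 24.82
tool_pos: [587.4, 143.7, 98.3]
tcp_rot: [179.9, 0.0, 158.3]
ft_force: [-2.9, 5.1, 4.7]
finger_gap: 9.8
grip_force: 69.1
```

```bash
python3 -c "
from h import *
st()"
```

```text
24.82 [587.4 143.7  98.3] [179.9   0.  158.3] F [-2.9  5.1  4.7] M [0.65 0.37 0.22] gap 9.8 g 69.1 q [  9.  14.  92.   0.  74. -60.]
```

apply_moves:
  rows:
    - [0,0,0.1,0,0,0.03]
    - [0,0,0.1,0,0,0.03]
    - [0,0,0.1,0,0,0.03]
    - [0,0,0.1,0,0,0.03]
    - [0,0,0.05,0,0,0.03]

```text
time: 25.45
tool_pos: [587.5, 143.8, 97.8]
tcp_rot: [179.9, 0.0, 149.8]
ft_force: [-2.2, 5.8, 5.0]
finger_gap: 9.4
grip_force: 69.1
```

```bash
python3 -c "
from h import *
st()"
```

```text
25.45 [587.5 143.8  97.8] [179.9   0.  149.8] F [-2.2  5.8  5. ] M [0.65 0.43 0.28] gap 9.4 g 69.1 q [  9.  14.  92.   0.  74. -51.]
```

apply_moves:
  rows:
    - [0,0,0.1,0,0,0.03]
    - [0,0,0.1,0,0,0.03]
    - [0,0,0.1,0,0,0.03]
    - [0,0,0.1,0,0,0.03]
    - [0,0,0.05,0,0,0.03]

```text
time: 26.08
tool_pos: [587.5, 143.9, 97.4]
tcp_rot: [179.9, 0.0, 141.2]
ft_force: [-2.8, 5.3, 4.6]
finger_gap: 9.6
grip_force: 69.2
```

```bash
python3 -c "
from h import *
st()"
```

```text
26.07 [587.5 143.9  97.4] [179.9   0.  141.2] F [-2.8  5.3  4.6] M [0.76 0.34 0.26] gap 9.6 g 69.2 q [  9.  14.  92.   0.  74. -42.]
```

apply_moves:
  rows:
    - [0,0,0.1,0,0,0.03]
    - [0,0,0.1,0,0,0.03]
    - [0,0,0.1,0,0,0.03]
    - [0,0,0.1,0,0,0.03]
    - [0,0,0.05,0,0,0.03]

```text
time: 26.7
tool_pos: [587.6, 143.9, 97.1]
tcp_rot: [179.9, -0.0, 132.6]
ft_force: [-2.3, 5.7, 6.0]
finger_gap: 9.7
grip_force: 69.2
```

```bash
python3 -c "
from h import *
st()"
```

```text
26.7 [587.6 143.9  97.1] [179.9  -0.  132.6] F [-2.3  5.7  6. ] M [0.79 0.29 0.36] gap 9.7 g 69.2 q [  9.  14.  92.   0.  74. -34.]
```

apply_moves:
  rows:
    - [0,0,0.05,0,0,0.015]
    - [0,0,0.05,0,0,0.015]
    - [0,0,0.05,0,0,0.015]
    - [0,0,0,0,0,0.015]
    - [0,0,0,0,0,0.01]

```text
time: 27.32
tool_pos: [587.6, 144.0, 96.8]
tcp_rot: [179.9, -0.0, 128.6]
ft_force: [-1.4, 5.9, 5.2]
finger_gap: 9.5
grip_force: 69.1
```

```bash
python3 -c "
from h import *
st()"
```

```text
27.32 [587.6 144.   96.8] [179.9  -0.  128.6] F [-1.4  5.9  5.2] M [0.76 0.26 0.42] gap 9.5 g 69.1 q [  9.  14.  92.   0.  74. -30.]
```

apply_moves:
  rows:
    - [0,0,0.05,0,0,0.015]
    - [0,0,0.05,0,0,0.015]
    - [0,0,0,0,0,0.015]
    - [0,0,0,0,0,0]
    - [0,0,0,0,0,0]

```text
time: 27.95
tool_pos: [587.6, 144.0, 96.7]
tcp_rot: [179.9, -0.0, 126.0]
ft_force: [-1.1, 5.9, 4.2]
finger_gap: 9.8
grip_force: 69.1
```

```bash
python3 -c "
from h import *
st()"
```

```text
27.95 [587.6 144.   96.7] [179.9  -0.  126. ] F [-1.1  5.9  4.2] M [0.85 0.24 0.32] gap 9.8 g 69.1 q [  9.  14.  92.   0.  74. -27.]
```

apply_moves:
  rows:
    - [0,0,0,0,0,0]
    - [0,0,0,0,0,0]
    - [0,0,0,0,0,0]
    - [0,0,-15,0,0,0]
    - [0,0,-30,0,0,0]
  fingers: 45

```text
time: 28.58
tool_pos: [586.1, 142.5, 140.5]
tcp_rot: [-179.9, -0.1, 126.0]
ft_force: [0.6, -0.4, 0.1]
finger_gap: 45.0
grip_force: 0.0
```

```bash
python3 -c "
from h import *
st(); plan([435.7,69.3,145],187.8)"
```

```text
28.57 [586.1 142.5 140.5] [-1.799e+02 -1.000e-01  1.260e+02] F [ 0.6 -0.4  0.1] M [-0.   -0.06 -0.03] gap 45.0 g 0.0 q [  9.  11.  90.  -0.  78. -27.]
[2.9, -16.5, -0.4, -0.0, -0.0, -0.108] 
[4.7, -16.1, -0.4, -0.0, -0.0, -0.108] 
[6.4, -15.5, -0.4, -0.0, -0.0, -0.108] 
[8.0, -14.7, -0.4, -0.0, -0.0, -0.108] 
[9.5, -13.7, -0.4, -0.0, -0.0, -0.108] |
[11.0, -12.6, -0.4, -0.0, -0.0, -0.108] 
[12.3, -11.4, -0.4, -0.0, -0.0, -0.108] 
[13.4, -10.0, -0.4, -0.0, -0.0, -0.108] 
[14.4, -8.5, -0.4, -0.0, -0.0, -0.108] 
[15.2, -6.9, -0.4, -0.0, -0.0, -0.108] |
```

apply_moves:
  rows:
    - [2.9,-16.5,0,0,0,-0.108]
    - [4.7,-16.1,0,0,0,-0.108]
    - [6.4,-15.5,0,0,0,-0.108]
    - [8,-14.7,0,0,0,-0.108]
    - [9.5,-13.7,0,0,0,-0.108]

```text
time: 29.2
tool_pos: [511.9, 105.9, 142.1]
tcp_rot: [180.0, 0.1, 157.1]
ft_force: [0.2, -0.0, -0.1]
finger_gap: 44.8
grip_force: 0.0
```

apply_moves:
  rows:
    - [11,-12.6,0,0,0,-0.108]
    - [12.3,-11.4,0,0,0,-0.108]
    - [13.4,-10,0,0,0,-0.108]
    - [14.4,-8.5,0,0,0,-0.108]
    - [15.2,-6.9,0,0,0,-0.108]

```text
time: 29.82
tool_pos: [436.7, 69.2, 142.1]
tcp_rot: [-180.0, 0.1, -171.9]
ft_force: [1.6, -1.2, -0.2]
finger_gap: 45.2
grip_force: 0.0
```

```bash
python3 -c "
from h import *
st(); plan([435.7,69.3,101],187.8,5)"
```

```text
29.82 [436.7  69.2 142.1] [-1.800e+02  1.000e-01 -1.719e+02] F [ 1.6 -1.2 -0.2] M [-0.07  0.02  0.01] gap 45.2 g 0.0 q [  2. -14. 116.  -0.  79. -96.]
[0.2, 0.0, 8.2, -0.0, 0.0, 0.001] 
[0.2, 0.0, 8.2, -0.0, 0.0, 0.001] 
[0.2, 0.0, 8.2, -0.0, 0.0, 0.001] 
[0.2, 0.0, 8.2, -0.0, 0.0, 0.001] 
[0.2, 0.0, 8.2, -0.0, 0.0, 0.001] |
```

apply_moves:
  rows:
    - [0.6,0,15,0,0,0]
    - [0,0,15,0,0,0]
    - [0,0,8,0,0,0]
    - [0,0,3,0,0,0]
    - [0,0,0,0,0,0]

```text
time: 30.45
tool_pos: [436.1, 69.5, 99.5]
tcp_rot: [180.0, -0.0, -172.1]
ft_force: [-1.4, -0.1, 1.7]
finger_gap: 44.6
grip_force: 0.0
```

apply_moves:
  rows:
    - [0,0,0,0,0,0]
    - [0,0,0,0,0,0]
    - [0,0,0,0,0,0]
    - [0,0,0,0,0,0]
    - [0,0,0,0,0,0]
  fingers: 5
  grip_force: 70

```text
time: 31.08
tool_pos: [436.5, 69.3, 100.4]
tcp_rot: [-180.0, 0.1, -172.1]
ft_force: [-1.5, -1.8, 6.3]
finger_gap: 9.8
grip_force: 68.5
```

```bash
python3 -c "
from h import *
st()"
```

```text
31.07 [436.5  69.3 100.4] [-1.800e+02  1.000e-01 -1.721e+02] F [-1.5 -1.8  6.3] M [-0.21  0.23 -0.  ] gap 9.8 g 68.5 q [  2. -12. 118.  -0.  74. -95.]
```

apply_moves:
  rows:
    - [0,0,0.27,0,0,0.09]
    - [0,0,0.27,0,0,0.09]
    - [0,0,0.27,0,0,0.09]
    - [0,0,0.27,0,0,0.09]
    - [0,0,0.27,0,0,0.09]

```text
time: 31.7
tool_pos: [436.5, 68.8, 99.1]
tcp_rot: [-179.9, 0.1, 161.9]
ft_force: [-2.2, -5.2, 6.6]
finger_gap: 9.4
grip_force: 68.9
```

```bash
python3 -c "
from h import *
st()"
```

```text
31.7 [436.5  68.8  99.1] [-1.799e+02  1.000e-01  1.619e+02] F [-2.2 -5.2  6.6] M [-0.75  0.46  0.22] gap 9.4 g 68.9 q [  2. -12. 118.  -0.  74. -70.]
```

Total is about 1.6. I'll continue in steps of 0.15 rad.

apply_moves:
  rows:
    - [0,0,0.1,0,0,0.03]
    - [0,0,0.1,0,0,0.03]
    - [0,0,0.1,0,0,0.03]
    - [0,0,0.1,0,0,0.03]
    - [0,0,0.05,0,0,0.03]

```text
time: 32.33
tool_pos: [436.4, 68.6, 98.7]
tcp_rot: [-179.9, 0.1, 153.4]
ft_force: [-3.1, -6.0, 7.1]
finger_gap: 10.1
grip_force: 69.0
```

```bash
python3 -c "
from h import *
st()"
```

```text
32.33 [436.4  68.6  98.7] [-1.799e+02  1.000e-01  1.534e+02] F [-3.1 -6.   7.1] M [-0.85  0.55  0.23] gap 10.1 g 69.0 q [  2. -12. 118.  -0.  73. -61.]
```

apply_moves:
  rows:
    - [0,0,0.1,0,0,0.03]
    - [0,0,0.1,0,0,0.03]
    - [0,0,0.1,0,0,0.03]
    - [0,0,0.1,0,0,0.03]
    - [0,0,0.05,0,0,0.03]

```text
time: 32.95
tool_pos: [436.3, 68.4, 98.2]
tcp_rot: [-179.9, 0.1, 144.8]
ft_force: [-3.4, -7.1, 7.8]
finger_gap: 9.9
grip_force: 69.2
```

```bash
python3 -c "
from h import *
st()"
```

```text
32.95 [436.3  68.4  98.2] [-1.799e+02  1.000e-01  1.448e+02] F [-3.4 -7.1  7.8] M [-0.95  0.58  0.29] gap 9.9 g 69.2 q [  2. -12. 118.  -0.  73. -52.]
```

apply_moves:
  rows:
    - [0,-0.5,0.1,0,0,0.03]
    - [0,-0.5,0.1,0,0,0.03]
    - [0,0,0.1,0,0,0.03]
    - [0,0,0.1,0,0,0.03]
    - [0,0,0.05,0,0,0.03]

```text
time: 33.58
tool_pos: [436.1, 68.3, 97.9]
tcp_rot: [180.0, 0.1, 136.3]
ft_force: [-1.1, -2.9, 5.5]
finger_gap: 9.8
grip_force: 68.9
```

```bash
python3 -c "
from h import *
st()"
```

```text
33.58 [436.1  68.3  97.9] [1.800e+02 1.000e-01 1.363e+02] F [-1.1 -2.9  5.5] M [-0.46  0.25  0.37] gap 9.8 g 68.9 q [  2. -12. 118.  -0.  73. -44.]
```

apply_moves:
  rows:
    - [0,0,0.05,0,0,0.015]
    - [0,0,0.05,0,0,0.015]
    - [0,0,0.05,0,0,0.015]
    - [0,0,0,0,0,0.015]
    - [0,0,0,0,0,0.01]

```text
time: 34.2
tool_pos: [436.1, 68.2, 97.7]
tcp_rot: [180.0, 0.1, 132.3]
ft_force: [-0.8, -4.3, 6.4]
finger_gap: 9.8
grip_force: 68.9
```

```bash
python3 -c "
from h import *
st()"
```

```text
34.2 [436.1  68.2  97.7] [1.800e+02 1.000e-01 1.323e+02] F [-0.8 -4.3  6.4] M [-0.49  0.21  0.29] gap 9.8 g 68.9 q [  2. -12. 118.  -0.  73. -40.]
```

apply_moves:
  rows:
    - [0,0,0.05,0,0,0.02]
    - [0,0,0.05,0,0,0.02]
    - [0,0,0.05,0,0,0.02]
    - [0,0,0.05,0,0,0.02]
    - [0,0,0,0,0,0.02]

```text
time: 34.83
tool_pos: [436.0, 68.1, 97.4]
tcp_rot: [180.0, 0.1, 126.5]
ft_force: [-1.2, -3.6, 6.2]
finger_gap: 10.1
grip_force: 68.9
```

```bash
python3 -c "
from h import *
st()"
```

```text
34.83 [436.   68.1  97.4] [1.800e+02 1.000e-01 1.265e+02] F [-1.2 -3.6  6.2] M [-0.51  0.27  0.37] gap 10.1 g 68.9 q [  2. -12. 118.  -0.  73. -34.]
```

apply_moves:
  rows:
    - [0,0,0.05,0,0,0.015]
    - [0,0,0.05,0,0,0.015]
    - [0,0,0.05,0,0,0.015]
    - [0,0,0.05,0,0,0.015]
    - [0,0,0,0,0,0.015]

```text
time: 35.45
tool_pos: [436.0, 68.1, 97.3]
tcp_rot: [180.0, 0.1, 122.3]
ft_force: [-2.7, -4.5, 6.9]
finger_gap: 9.8
grip_force: 69.0
```

```bash
python3 -c "
from h import *
st()"
```

```text
35.45 [436.   68.1  97.3] [1.800e+02 1.000e-01 1.223e+02] F [-2.7 -4.5  6.9] M [-0.63  0.39  0.36] gap 9.8 g 69.0 q [  2. -12. 118.  -0.  73. -30.]
```

apply_moves:
  rows:
    - [0,0,0.05,0,0,0.015]
    - [0,0,0.05,0,0,0.015]
    - [0,0,0.05,0,0,0.015]
    - [0,0,0.05,0,0,0.015]
    - [0,0,0,0,0,0.015]

```text
time: 36.08
tool_pos: [435.8, 68.0, 97.1]
tcp_rot: [180.0, 0.1, 118.0]
ft_force: [-2.6, -4.2, 7.1]
finger_gap: 9.7
grip_force: 69.2
```

```bash
python3 -c "
from h import *
st()"
```

```text
36.08 [435.8  68.   97.1] [1.80e+02 1.00e-01 1.18e+02] F [-2.6 -4.2  7.1] M [-0.58  0.49  0.48] gap 9.7 g 69.2 q [  2. -12. 118.  -0.  73. -26.]
```

apply_moves:
  rows:
    - [0,0,0,0,0,0]
    - [0,0,0,0,0,0]
    - [0,0,0,0,0,0]
    - [0,0,-15,0,0,0]
    - [0,0,-30,0,0,0]
  fingers: 45

```text
time: 36.7
tool_pos: [434.5, 68.6, 141.4]
tcp_rot: [-179.9, -0.1, 118.0]
ft_force: [0.5, 0.1, 0.5]
finger_gap: 45.1
grip_force: 0.0
```

```bash
python3 -c "
from h import *
st(); plan([473.5,182,142],101.5)"
```

```text
36.7 [434.5  68.6 141.4] [-1.799e+02 -1.000e-01  1.180e+02] F [0.5 0.1 0.5] M [-0.01  0.03  0.03] gap 45.1 g 0.0 q [  2. -15. 116.   0.  79. -26.]
[16.4, 17.5, -0.1, -0.0, -0.0, 0.057] 
[17.4, 16.6, -0.1, -0.0, -0.0, 0.057] 
[18.3, 15.5, -0.1, -0.0, -0.0, 0.057] 
[19.1, 14.5, -0.1, -0.0, -0.0, 0.057] 
[19.9, 13.3, -0.1, -0.0, -0.0, 0.057] |
```

apply_moves:
  rows:
    - [16.4,17.5,0,0,0,0.057]
    - [17.4,16.6,0,0,0,0.057]
    - [18.3,15.5,0,0,0,0.057]
    - [19.1,14.5,0,0,0,0.057]
    - [19.9,13.3,0,0,0,0.057]

```text
time: 37.33
tool_pos: [475.0, 183.0, 142.6]
tcp_rot: [179.9, -0.0, 101.5]
ft_force: [-0.3, 0.0, 0.3]
finger_gap: 44.9
grip_force: 0.0
```

```bash
python3 -c "
from h import *
st(); plan([474.5,182.2,100],101.5,1)"
```

```text
37.33 [475.  183.  142.6] [179.9  -0.  101.5] F [-0.3  0.   0.3] M [-0.02 -0.02  0.01] gap 44.9 g 0.0 q [ 15.  -3. 106.   0.  78.   4.]
[-0.7, -0.7, 42.6, 0.001, -0.0, 0.001]
```

apply_moves:
  rows:
    - [-0.7,-0.7,15,0,0,0]
    - [0,0,15,0,0,0]
    - [0,0,8,0,0,0]
    - [0,0,4,0,0,0]
    - [0,0,0,0,0,0]

```text
time: 37.95
tool_pos: [473.7, 180.9, 99.1]
tcp_rot: [-180.0, 0.0, 101.6]
ft_force: [0.4, -0.5, -0.4]
finger_gap: 45.0
grip_force: 0.0
```

apply_moves:
  rows:
    - [0,0,0,0,0,0]
    - [0,0,0,0,0,0]
    - [0,0,0,0,0,0]
    - [0,0,0,0,0,0]
    - [0,0,0,0,0,0]
  fingers: 5
  grip_force: 70

```text
time: 38.58
tool_pos: [474.6, 181.4, 100.1]
tcp_rot: [179.9, -0.0, 101.6]
ft_force: [2.9, -0.3, 3.7]
finger_gap: 9.7
grip_force: 69.7
```

```bash
python3 -c "
from h import *
st()"
```

```text
38.58 [474.6 181.4 100.1] [179.9  -0.  101.6] F [ 2.9 -0.3  3.7] M [ 0.1  -0.43 -0.12] gap 9.7 g 69.7 q [ 15.  -1. 108.  -0.  73.   4.]
```

apply_moves:
  rows:
    - [0,0,0.27,0,0,0.09]
    - [0,0,0.27,0,0,0.09]
    - [0,0,0.27,0,0,0.09]
    - [0,0,0.27,0,0,0.09]
    - [0,0,0.27,0,0,0.09]

```text
time: 39.2
tool_pos: [474.1, 181.4, 98.7]
tcp_rot: [180.0, -0.0, 75.7]
ft_force: [-0.7, -0.3, 7.2]
finger_gap: 9.5
grip_force: 70.3
```

```bash
python3 -c "
from h import *
st()"
```

```text
39.2 [474.1 181.4  98.7] [180.   -0.   75.7] F [-0.7 -0.3  7.2] M [-0.02  0.07  0.15] gap 9.5 g 70.3 q [ 15.  -1. 108.   0.  73.  29.]
```

apply_moves:
  rows:
    - [0,0,0.1,0,0,0.035]
    - [0,0,0.1,0,0,0.035]
    - [0,0,0.1,0,0,0.035]
    - [0,0,0.1,0,0,0.035]
    - [0,0,0.1,0,0,0.035]

```text
time: 39.83
tool_pos: [473.9, 181.5, 98.2]
tcp_rot: [180.0, -0.0, 65.8]
ft_force: [-1.5, -0.1, 7.8]
finger_gap: 10.1
grip_force: 70.3
```

```bash
python3 -c "
from h import *
st()"
```

```text
39.83 [473.9 181.5  98.2] [180.   -0.   65.8] F [-1.5 -0.1  7.8] M [0.   0.23 0.22] gap 10.1 g 70.3 q [ 15.  -1. 108.   0.  73.  39.]
```

apply_moves:
  rows:
    - [0,0,0.1,0,0,0.03]
    - [0,0,0.1,0,0,0.03]
    - [0,0,0.1,0,0,0.03]
    - [0,0,0.1,0,0,0.03]
    - [0,0,0.1,0,0,0.03]

```text
time: 40.45
tool_pos: [473.7, 181.6, 97.7]
tcp_rot: [-180.0, -0.0, 57.2]
ft_force: [-2.2, -0.1, 8.5]
finger_gap: 9.8
grip_force: 70.5
```

```bash
python3 -c "
from h import *
st()"
```

```text
40.45 [473.7 181.6  97.7] [-180.    -0.    57.2] F [-2.2 -0.1  8.5] M [0.1  0.42 0.17] gap 9.8 g 70.5 q [ 15.  -1. 108.   0.  73.  48.]
```

apply_moves:
  rows:
    - [0,0,0.1,0,0,0.03]
    - [0,0,0.1,0,0,0.03]
    - [0,0,0.1,0,0,0.03]
    - [0,0,0.1,0,0,0.03]
    - [0,0,0.1,0,0,0.03]

```text
time: 41.08
tool_pos: [473.6, 181.7, 97.4]
tcp_rot: [-180.0, -0.0, 48.6]
ft_force: [-4.2, 0.7, 11.3]
finger_gap: 10.2
grip_force: 70.8
```

```bash
python3 -c "
from h import *
st()"
```

```text
41.08 [473.6 181.7  97.4] [-180.    -0.    48.6] F [-4.2  0.7 11.3] M [0.09 0.65 0.24] gap 10.2 g 70.8 q [ 15.  -1. 108.   0.  73.  57.]
```

apply_moves:
  rows:
    - [0,0,0,0,0,0.025]
    - [0,0,0,0,0,0.025]
    - [0,0,0.1,0,0,0.025]
    - [0,0,0.1,0,0,0.025]
    - [0,0,0.1,0,0,0.025]

```text
time: 41.7
tool_pos: [473.4, 181.8, 97.0]
tcp_rot: [-179.9, 0.0, 41.5]
ft_force: [-4.5, 2.2, 11.2]
finger_gap: 9.3
grip_force: 70.8
```

```bash
python3 -c "
from h import *
st()"
```

```text
41.7 [473.4 181.8  97. ] [-179.9    0.    41.5] F [-4.5  2.2 11.2] M [0.19 0.7  0.28] gap 9.3 g 70.8 q [ 15.  -1. 108.   0.  73.  64.]
```

Total is 2.20 at about 0.28 Nm.

apply_moves:
  rows:
    - [0,0,0,0,0,0.025]
    - [0,0,0,0,0,0.025]
    - [0,0,0,0,0,0.025]
    - [0,0,0.1,0,0,0.025]
    - [0,0,0.1,0,0,0.025]

```text
time: 42.32
tool_pos: [473.3, 181.9, 96.7]
tcp_rot: [-179.9, 0.0, 34.3]
ft_force: [-4.5, 1.2, 10.2]
finger_gap: 9.7
grip_force: 70.8
```

```bash
python3 -c "
from h import *
st()"
```

```text
42.33 [473.3 181.9  96.7] [-179.9    0.    34.3] F [-4.5  1.2 10.2] M [0.28 0.74 0.36] gap 9.7 g 70.8 q [ 15.  -1. 108.   0.  72.  71.]
```

apply_moves:
  rows:
    - [0,0,0,0,0,0.02]
    - [0,0,0,0,0,0.02]
    - [0,0,0,0,0,0.015]
    - [0,0,0.05,0,0,0.015]
    - [0,0,0.05,0,0,0.015]

```text
time: 42.95
tool_pos: [473.3, 182.0, 96.5]
tcp_rot: [-179.9, 0.0, 29.5]
ft_force: [-4.4, 2.7, 9.0]
finger_gap: 9.7
grip_force: 70.5
```

```bash
python3 -c "
from h import *
st()"
```

```text
42.95 [473.3 182.   96.5] [-179.9    0.    29.5] F [-4.4  2.7  9. ] M [0.39 0.67 0.38] gap 9.7 g 70.5 q [ 15.  -1. 108.   0.  72.  76.]
```

apply_moves:
  rows:
    - [0,0,0,0,0,0.015]
    - [0,0,0,0,0,0.015]
    - [0,0,0,0,0,0.015]
    - [0,0,0.05,0,0,0.015]
    - [0,0,0.05,0,0,0.015]

```text
time: 43.58
tool_pos: [473.2, 182.1, 96.3]
tcp_rot: [-179.9, 0.0, 25.2]
ft_force: [-3.8, 1.9, 9.8]
finger_gap: 9.8
grip_force: 70.5
```

```bash
python3 -c "
from h import *
st()"
```

```text
43.58 [473.2 182.1  96.3] [-179.9    0.    25.2] F [-3.8  1.9  9.8] M [0.46 0.6  0.41] gap 9.8 g 70.5 q [ 15.  -1. 108.   0.  72.  80.]
```

apply_moves:
  rows:
    - [0,0,0,0,0,0.01]
    - [0,0,0,0,0,0.01]
    - [0,0,0,0,0,0.01]
    - [0,0,0.05,0,0,0.01]
    - [0,0,0.05,0,0,0.01]

```text
time: 44.2
tool_pos: [473.2, 182.2, 96.2]
tcp_rot: [-179.9, 0.0, 22.3]
ft_force: [-3.8, 3.7, 8.0]
finger_gap: 9.7
grip_force: 70.4
```

```bash
python3 -c "
from h import *
st()"
```

```text
44.2 [473.2 182.2  96.2] [-179.9    0.    22.3] F [-3.8  3.7  8. ] M [0.52 0.61 0.39] gap 9.7 g 70.4 q [ 15.  -1. 108.   0.  72.  83.]
```

apply_moves:
  rows:
    - [0,0,0,0,0,0]
    - [0,0,0,0,0,0]
    - [0,0,0,0,0,0]
    - [0,0,-15,0,0,0]
    - [0,0,-30,0,0,0]
  fingers: 45

```text
time: 44.82
tool_pos: [472.8, 180.9, 140.6]
tcp_rot: [-180.0, 0.2, 22.3]
ft_force: [0.9, 1.1, -0.5]
finger_gap: 44.7
grip_force: 0.0
```

```bash
python3 -c "
from h import *
st(); plan([548.3,29.3,142],105)"
```

```text
44.83 [472.8 180.9 140.6] [-180.     0.2   22.3] F [ 0.9  1.1 -0.5] M [ 0.02 -0.05 -0.06] gap 44.7 g 0.0 q [ 15.  -3. 106.  -0.  78.  83.]
[1.2, 16.9, -0.1, -0.0, 0.0, -0.144] 
[-1.2, 16.9, -0.1, -0.0, 0.0, -0.144] 
[-3.6, 16.5, -0.1, -0.0, 0.0, -0.144] 
[-6.0, 15.8, -0.1, -0.0, 0.0, -0.144] 
[-8.2, 14.8, -0.1, -0.0, 0.0, -0.144] |
[-10.2, 13.5, -0.1, -0.0, 0.0, -0.144] 
[-12.1, 11.9, -0.1, -0.0, 0.0, -0.144] 
[-13.6, 10.0, -0.1, -0.0, 0.0, -0.144] 
[-14.9, 8.0, -0.1, -0.0, 0.0, -0.144] 
[-15.9, 5.7, -0.1, -0.0, 0.0, -0.144] |
```

apply_moves:
  rows:
    - [1.2,16.9,0,0,0,-0.144]
    - [-1.2,16.9,0,0,0,-0.144]
    - [-3.6,16.5,0,0,0,-0.144]
    - [-6,15.8,0,0,0,-0.144]
    - [-8.2,14.8,0,0,0,-0.144]

```text
time: 45.45
tool_pos: [512.0, 104.9, 142.0]
tcp_rot: [179.9, -0.0, 63.8]
ft_force: [0.1, -0.1, -0.4]
finger_gap: 44.7
grip_force: 0.0
```

apply_moves:
  rows:
    - [-10.2,13.5,0,0,0,-0.144]
    - [-12.1,11.9,0,0,0,-0.144]
    - [-13.6,10,0,0,0,-0.144]
    - [-14.9,8,0,0,0,-0.144]
    - [-15.9,5.7,0,0,0,-0.144]

```text
time: 46.08
tool_pos: [549.6, 29.1, 142.0]
tcp_rot: [179.9, 0.0, 105.1]
ft_force: [0.4, 0.2, 0.3]
finger_gap: 45.0
grip_force: 0.0
```

```bash
python3 -c "
from h import *
st(); plan([548.5,29.2,100],105,1)"
```

```text
46.08 [549.6  29.1 142. ] [179.9   0.  105.1] F [0.4 0.2 0.3] M [-0.02  0.03 -0.04] gap 45.0 g 0.0 q [ -2.   3.  99.  -0.  77. -17.]
[0.4, -1.1, 42.0, 0.001, 0.0, 0.001]
```

apply_moves:
  rows:
    - [0,-0.5,15,0,0,0]
    - [0,0,15,0,0,0]
    - [0,0,8,0,0,0]
    - [0,0,3,0,0,0]
    - [0,0,0,0,0,0]

```text
time: 46.7
tool_pos: [548.3, 29.8, 99.5]
tcp_rot: [-180.0, -0.0, 104.8]
ft_force: [0.6, 0.1, 0.2]
finger_gap: 44.7
grip_force: 0.0
```

apply_moves:
  rows:
    - [0,0,0,0,0,0]
    - [0,0,0,0,0,0]
    - [0,0,0,0,0,0]
    - [0,0,0,0,0,0]
    - [0,0,0,0,0,0]
  fingers: 5
  grip_force: 70

```text
time: 47.32
tool_pos: [549.0, 29.6, 100.4]
tcp_rot: [179.9, 0.0, 104.8]
ft_force: [-1.7, 1.2, 4.9]
finger_gap: 9.9
grip_force: 68.9
```

apply_moves:
  rows:
    - [0,0,0.27,0,0,0.09]
    - [0,0,0.27,0,0,0.09]
    - [0,0,0.27,0,0,0.09]
    - [0,0,0.27,0,0,0.09]
    - [0,0,0.27,0,0,0.09]

```text
time: 47.95
tool_pos: [548.8, 29.6, 99.1]
tcp_rot: [180.0, -0.0, 78.8]
ft_force: [-2.1, -0.1, 5.3]
finger_gap: 9.8
grip_force: 69.2
```

```bash
python3 -c "
from h import *
st()"
```

```text
47.95 [548.8  29.6  99.1] [180.   -0.   78.8] F [-2.1 -0.1  5.3] M [0.05 0.34 0.14] gap 9.8 g 69.2 q [ -2.   6. 101.  -0.  73.   9.]
```

apply_moves:
  rows:
    - [0,0,0.1,0,0,0.035]
    - [0,0,0.1,0,0,0.035]
    - [0,0,0.1,0,0,0.035]
    - [0,0,0.1,0,0,0.035]
    - [0,0,0.1,0,0,0.035]

```text
time: 48.58
tool_pos: [548.8, 29.6, 98.5]
tcp_rot: [180.0, -0.0, 68.9]
ft_force: [-2.6, 1.0, 6.6]
finger_gap: 9.5
grip_force: 69.2
```

```bash
python3 -c "
from h import *
st()"
```

```text
48.58 [548.8  29.6  98.5] [180.   -0.   68.9] F [-2.6  1.   6.6] M [0.08 0.38 0.16] gap 9.5 g 69.2 q [ -2.   6. 102.  -0.  73.  19.]
```

apply_moves:
  rows:
    - [0,0,0.1,0,0,0.035]
    - [0,0,0.1,0,0,0.035]
    - [0,0,0.1,0,0,0.035]
    - [0,0,0.1,0,0,0.035]
    - [0,0,0.1,0,0,0.035]

```text
time: 49.2
tool_pos: [548.7, 29.6, 98.0]
tcp_rot: [180.0, -0.0, 58.9]
ft_force: [-1.9, 0.1, 6.9]
finger_gap: 10.0
grip_force: 69.3
```

```bash
python3 -c "
from h import *
st()"
```

```text
49.2 [548.7  29.6  98. ] [180.   -0.   58.9] F [-1.9  0.1  6.9] M [0.08 0.41 0.22] gap 10.0 g 69.3 q [ -2.   6. 102.  -0.  73.  29.]
```

apply_moves:
  rows:
    - [0,0,0.1,0,0,0.03]
    - [0,0,0.1,0,0,0.03]
    - [0,0,0.1,0,0,0.03]
    - [0,0,0.1,0,0,0.03]
    - [0,0,0,0,0,0.03]

```text
time: 49.82
tool_pos: [548.7, 29.6, 97.7]
tcp_rot: [180.0, -0.0, 50.3]
ft_force: [-2.1, 1.3, 6.3]
finger_gap: 10.2
grip_force: 69.3
```

```bash
python3 -c "
from h import *
st()"
```

```text
49.83 [548.7  29.6  97.7] [180.   -0.   50.3] F [-2.1  1.3  6.3] M [0.05 0.47 0.25] gap 10.2 g 69.3 q [ -2.   6. 102.   0.  73.  37.]
```

Total is 2.10 at 0.25 Nm.

apply_moves:
  rows:
    - [0,0,0.1,0,0,0.025]
    - [0,0,0.1,0,0,0.025]
    - [0,0,0.1,0,0,0.025]
    - [0,0,0,0,0,0.025]
    - [0,0,0,0,0,0.025]

```text
time: 50.45
tool_pos: [548.6, 29.6, 97.4]
tcp_rot: [180.0, -0.0, 43.2]
ft_force: [-2.9, 0.9, 7.2]
finger_gap: 9.7
grip_force: 69.3
```

```bash
python3 -c "
from h import *
st()"
```

```text
50.45 [548.6  29.6  97.4] [180.   -0.   43.2] F [-2.9  0.9  7.2] M [0.16 0.46 0.31] gap 9.7 g 69.3 q [ -2.   6. 102.  -0.  73.  45.]
```

apply_moves:
  rows:
    - [0,0,0.1,0,0,0.02]
    - [0,0,0.1,0,0,0.02]
    - [0,0,0,0,0,0.02]
    - [0,0,0,0,0,0.02]
    - [0,0,0,0,0,0.02]

```text
time: 51.08
tool_pos: [548.6, 29.7, 97.2]
tcp_rot: [180.0, -0.0, 37.5]
ft_force: [-3.0, 1.6, 6.1]
finger_gap: 9.5
grip_force: 69.3
```

```bash
python3 -c "
from h import *
st()"
```

```text
51.08 [548.6  29.7  97.2] [180.   -0.   37.5] F [-3.   1.6  6.1] M [0.17 0.52 0.35] gap 9.5 g 69.3 q [ -2.   6. 102.   0.  73.  50.]
```

apply_moves:
  rows:
    - [0,0,0.1,0,0,0.02]
    - [0,0,0.1,0,0,0.02]
    - [0,0,0,0,0,0.02]
    - [0,0,0,0,0,0.02]
    - [0,0,0,0,0,0.02]

```text
time: 51.7
tool_pos: [548.6, 29.7, 96.9]
tcp_rot: [180.0, -0.0, 31.7]
ft_force: [-2.7, 0.4, 6.5]
finger_gap: 9.6
grip_force: 69.3
```

```bash
python3 -c "
from h import *
st()"
```

```text
51.7 [548.6  29.7  96.9] [180.   -0.   31.7] F [-2.7  0.4  6.5] M [0.2  0.4  0.37] gap 9.6 g 69.3 q [ -2.   6. 102.   0.  73.  56.]
```

apply_moves:
  rows:
    - [0,0,0.1,0,0,0.015]
    - [0,0,0.1,0,0,0.015]
    - [0,0,0,0,0,0.015]
    - [0,0,0,0,0,0.015]
    - [0,0,0,0,0,0.02]

```text
time: 52.32
tool_pos: [548.6, 29.7, 96.7]
tcp_rot: [180.0, -0.0, 27.2]
ft_force: [-2.5, 0.3, 6.7]
finger_gap: 10.0
grip_force: 69.3
```

```bash
python3 -c "
from h import *
st()"
```

```text
52.33 [548.6  29.7  96.7] [180.   -0.   27.2] F [-2.5  0.3  6.7] M [0.21 0.46 0.34] gap 10.0 g 69.3 q [ -2.   6. 102.   0.  73.  61.]
```

apply_moves:
  rows:
    - [0,0,0.1,0,0,0.015]
    - [0,0,0.1,0,0,0.015]
    - [0,0,0,0,0,0.015]
    - [0,0,0,0,0,0.015]
    - [0,0,0,0,0,0.02]

```text
time: 52.95
tool_pos: [548.6, 29.7, 96.5]
tcp_rot: [180.0, -0.0, 22.6]
ft_force: [-3.0, 0.6, 6.6]
finger_gap: 9.5
grip_force: 69.3
```

```bash
python3 -c "
from h import *
st()"
```

```text
52.95 [548.6  29.7  96.5] [180.   -0.   22.6] F [-3.   0.6  6.6] M [0.2  0.36 0.37] gap 9.5 g 69.3 q [ -2.   6. 102.   0.  73.  65.]
```

apply_moves:
  rows:
    - [0,0,0,0,0,0]
    - [0,0,0,0,0,0]
    - [0,0,0,0,0,0]
    - [0,0,-15,0,0,0]
    - [0,0,-45,0,0,0]
  fingers: 45

```text
time: 53.58
tool_pos: [546.4, 29.6, 154.5]
tcp_rot: [-179.9, 0.3, 22.6]
ft_force: [-0.3, -0.5, -0.8]
finger_gap: 44.9
grip_force: 0.0
```

```bash
python3 -c "
from h import *
st()
for c in ('scene','top'):
  p,d=eyes.snapshot(c); X=cloud(c,d)
  cv2.imwrite(f'pics/{c}2.png',p[:,:,::-1])
  for n,p in zip('ABCD',[(588,143),(475,182),(436,69),(549,30)]):
    m=(np.hypot(*(X[:,:2]-p).T)<40)&(X[:,2]>114)&(X[:,2]<130)
    Q=X[m]; ev,V=np.linalg.eigh(np.cov(Q[:,:2].T)); print(c,n,m.sum(),round(np.degrees(np.arctan2(V[1,1],V[0,1]))%180,1),round(np.median(Q[:,2]),1))
"
```

```text
53.58 [546.4  29.6 154.5] [-179.9    0.3   22.6] F [-0.3 -0.5 -0.8] M [ 0.03  0.02 -0.02] gap 44.9 g 0.0 q [-2.  2. 99. -0. 79. 65.]
scene A 72 127.3 121.1
scene B 126 25.5 121.4
scene C 175 123.9 121.6
scene D 124 24.4 122.5
top A 163 126.6 120.9
top B 158 25.6 120.7
top C 59 122.8 121.6
top D 74 27.0 121.6
```

apply_moves:
  rows:
    - [0,0,20,0,0,-0.05]
    - [0,0,20,0,0,0]
    - [0,0,15,0,0,0]
    - [0,0,4,0,0,0]
    - [0,0,0,0,0,0]

```text
time: 54.3
tool_pos: [548.3, 29.5, 96.5]
tcp_rot: [-180.0, 0.0, 25.4]
ft_force: [-0.0, -0.5, -0.2]
finger_gap: 44.9
grip_force: 0.0
```

apply_moves:
  rows:
    - [0,0,0,0,0,0]
    - [0,0,0,0,0,0]
    - [0,0,0,0,0,0]
    - [0,0,0,0,0,0.01]
    - [0,0,0,0,0,0.01]
  fingers: 5
  grip_force: 100

```text
time: 54.92
tool_pos: [548.9, 29.8, 97.9]
tcp_rot: [180.0, -0.1, 24.3]
ft_force: [-2.5, 2.4, 5.6]
finger_gap: 9.5
grip_force: 98.3
```

apply_moves:
  rows:
    - [0,0,0,0,0,0.015]
    - [0,0,0.05,0,0,0.015]
    - [0,0,0.05,0,0,0.015]
    - [0,0,0.05,0,0,0.015]
    - [0,0,0.05,0,0,0.015]

```text
time: 55.55
tool_pos: [548.9, 29.8, 97.7]
tcp_rot: [180.0, -0.1, 20.0]
ft_force: [-3.5, 1.7, 5.7]
finger_gap: 9.1
grip_force: 98.4
```

```bash
python3 -c "
from h import *
st(); s=sense(); y=s['tcp_rot'][2]
plan([474.3,182.4,142],26,5,(np.array([549,29.7,142]),np.array([180,0,y])))
print('to A'); plan([588,143.6,142],127,10,(np.array([474,182.2,142]),np.array([180,0,22])))"
```

```text
55.55 [548.9  29.8  97.7] [ 1.8e+02 -1.0e-01  2.0e+01] F [-3.5  1.7  5.7] M [0.19 0.48 0.44] gap 9.1 g 98.4 q [ -2.   6. 102.   0.  73.  68.]
[-3.6, -33.8, -0.0, 0.0, 0.0, -0.021] 
[-2.9, -33.9, -0.0, 0.0, 0.0, -0.021] 
[-2.2, -33.9, -0.0, 0.0, 0.0, -0.021] 
[-1.5, -34.0, -0.0, 0.0, 0.0, -0.021] 
[-0.8, -34.0, -0.0, 0.0, 0.0, -0.021] |
to A
[9.1, 7.8, 0.0, 0.0, 0.0, -0.183] 
[7.5, 9.4, 0.0, 0.0, 0.0, -0.183] 
[5.7, 10.6, 0.0, 0.0, 0.0, -0.183] 
[3.7, 11.5, 0.0, 0.0, 0.0, -0.183] 
[1.5, 11.9, 0.0, 0.0, 0.0, -0.183] |
[-0.7, 12.0, 0.0, 0.0, 0.0, -0.183] 
[-2.9, 11.7, 0.0, 0.0, 0.0, -0.183] 
[-4.9, 11.0, 0.0, 0.0, 0.0, -0.183] 
[-6.9, 9.9, 0.0, 0.0, 0.0, -0.183] 
[-8.5, 8.5, 0.0, 0.0, 0.0, -0.183] |
```

apply_moves:
  rows:
    - [0,0,0,0,0,0]
    - [0,0,0,0,0,0]
    - [0,0,0,0,0,0]
    - [0,0,-15,0,0,0]
    - [0,0,-30,0,0,0]
  fingers: 45

```text
time: 56.18
tool_pos: [547.5, 29.5, 141.5]
tcp_rot: [-179.9, 0.1, 20.0]
ft_force: [0.8, 0.2, -0.1]
finger_gap: 45.1
grip_force: 0.0
```

apply_moves:
  rows:
    - [-3.6,-33.8,0,0,0,-0.021]
    - [-2.9,-33.9,0,0,0,-0.021]
    - [-2.2,-33.9,0,0,0,-0.021]
    - [-1.5,-34,0,0,0,-0.021]
    - [-0.8,-34,0,0,0,-0.021]

```text
time: 56.8
tool_pos: [473.6, 183.3, 143.0]
tcp_rot: [180.0, -0.1, 26.0]
ft_force: [0.3, -0.6, -0.1]
finger_gap: 45.0
grip_force: 0.0
```

apply_moves:
  rows:
    - [0,0,15,0,0,0]
    - [0,0,15,0,0,0]
    - [0,0,10,0,0,0]
    - [0,0,5,0,0,0]
    - [0,0,0,0,0,0]

```text
time: 57.42
tool_pos: [473.5, 181.7, 96.1]
tcp_rot: [-180.0, 0.1, 26.0]
ft_force: [-0.4, 0.5, 0.3]
finger_gap: 45.2
grip_force: 0.0
```

apply_moves:
  rows:
    - [0,0,0,0,0,0]
    - [0,0,0,0,0,0]
    - [0,0,0,0,0,0]
    - [0,0,0,0,0,0.01]
    - [0,0,0,0,0,0.01]
  fingers: 5

```text
time: 58.05
tool_pos: [474.0, 182.5, 97.4]
tcp_rot: [180.0, -0.1, 24.9]
ft_force: [-1.6, 0.7, 5.9]
finger_gap: 9.1
grip_force: 98.3
```

```bash
python3 -c "
from h import *
st()"
```

```text
58.05 [474.  182.5  97.4] [ 1.80e+02 -1.00e-01  2.49e+01] F [-1.6  0.7  5.9] M [0.02 0.39 0.32] gap 9.1 g 98.3 q [ 15.  -1. 108.  -0.  72.  80.]
```

apply_moves:
  rows:
    - [0,0,0,0,0,0.012]
    - [0,0,0.05,0,0,0.012]
    - [0,0,0.05,0,0,0.012]
    - [0,0,0.05,0,0,0.012]
    - [0,0,0,0,0,0.012]

```text
time: 58.68
tool_pos: [474.0, 182.5, 97.3]
tcp_rot: [180.0, -0.1, 21.4]
ft_force: [-2.9, -0.2, 5.7]
finger_gap: 9.2
grip_force: 98.3
```

```bash
python3 -c "
from h import *
st()"
```

```text
58.67 [474.  182.5  97.3] [ 1.80e+02 -1.00e-01  2.14e+01] F [-2.9 -0.2  5.7] M [0.03 0.37 0.43] gap 9.2 g 98.3 q [ 15.  -1. 108.   0.  72.  84.]
```

apply_moves:
  rows:
    - [0,0,0,0,0,0]
    - [0,0,0,0,0,0]
    - [0,0,0,0,0,0]
    - [0,0,-15,0,0,0]
    - [0,0,-30,0,0,0]
  fingers: 45

```text
time: 59.3
tool_pos: [472.7, 181.9, 141.5]
tcp_rot: [-180.0, 0.1, 21.4]
ft_force: [-0.3, 0.4, 0.1]
finger_gap: 44.7
grip_force: 0.0
```

apply_moves:
  rows:
    - [9.1,7.8,0,0,0,-0.183]
    - [7.5,9.4,0,0,0,-0.183]
    - [5.7,10.6,0,0,0,-0.183]
    - [3.7,11.5,0,0,0,-0.183]
    - [1.5,11.9,0,0,0,-0.183]

```text
time: 59.92
tool_pos: [531.2, 162.2, 142.8]
tcp_rot: [179.9, -0.0, 74.2]
ft_force: [-0.7, 0.6, -0.3]
finger_gap: 44.9
grip_force: 0.0
```

apply_moves:
  rows:
    - [-0.7,12,0,0,0,-0.183]
    - [-2.9,11.7,0,0,0,-0.183]
    - [-4.9,11,0,0,0,-0.183]
    - [-6.9,9.9,0,0,0,-0.183]
    - [-8.5,8.5,0,0,0,-0.183]

```text
time: 60.55
tool_pos: [588.0, 142.2, 142.8]
tcp_rot: [179.9, 0.0, 126.6]
ft_force: [-0.2, -0.5, 1.3]
finger_gap: 45.2
grip_force: 0.0
```

```bash
python3 -c "
from h import *
st(); plan([587.8,143.8,97],127,1)"
```

```text
60.55 [588.  142.2 142.8] [179.9   0.  126.6] F [-0.2 -0.5  1.3] M [-0.05 -0.03  0.04] gap 45.2 g 0.0 q [  9.  11.  90.  -0.  78. -28.]
[1.4, 0.8, 45.8, 0.001, 0.001, -0.007]
```

apply_moves:
  rows:
    - [1.4,0.8,15,0,0,0]
    - [0,0,15,0,0,0]
    - [0,0,10,0,0,0]
    - [0,0,6,0,0,0]
    - [0,0,0,0,0,0]

```text
time: 61.18
tool_pos: [586.4, 143.9, 94.8]
tcp_rot: [-179.9, -0.0, 126.2]
ft_force: [0.1, -0.2, 0.5]
finger_gap: 45.0
grip_force: 0.0
```

apply_moves:
  rows:
    - [0,0,0,0,0,0]
    - [0,0,0,0,0,0]
    - [0,0,0,0,0,0]
    - [0,0,0,0,0,0.015]
    - [0,0,0.05,0,0,0.015]
  fingers: 5

```text
time: 61.8
tool_pos: [587.6, 144.1, 96.4]
tcp_rot: [179.9, 0.0, 124.5]
ft_force: [-0.6, 0.9, 6.0]
finger_gap: 9.1
grip_force: 98.6
```

```bash
python3 -c "
from h import *
st()"
```

```text
61.8 [587.6 144.1  96.4] [179.9   0.  124.5] F [-0.6  0.9  6. ] M [0.05 0.13 0.29] gap 9.1 g 98.6 q [  9.  14.  92.   0.  74. -26.]
```

apply_moves:
  rows:
    - [0,0,0,0,0,0.01]
    - [0,0,0.05,0,0,0.01]
    - [0,0,0.05,0,0,0.01]
    - [0,0,0.05,0,0,0.01]
    - [0,0,0,0,0,0.01]

```text
time: 62.42
tool_pos: [587.7, 144.1, 96.3]
tcp_rot: [179.9, 0.0, 121.6]
ft_force: [0.0, 0.0, 7.0]
finger_gap: 9.2
grip_force: 98.5
```

```bash
python3 -c "
from h import *
st()"
```

```text
62.42 [587.7 144.1  96.3] [179.9   0.  121.6] F [0. 0. 7.] M [0.06 0.01 0.34] gap 9.2 g 98.5 q [  9.  14.  92.   0.  74. -23.]
```

apply_moves:
  rows:
    - [0,0,0,0,0,0.012]
    - [0,0,0.05,0,0,0.012]
    - [0,0,0.05,0,0,0.012]
    - [0,0,0.05,0,0,0.012]
    - [0,0,0,0,0,0.012]

```text
time: 63.05
tool_pos: [587.7, 144.1, 96.1]
tcp_rot: [179.9, 0.0, 118.2]
ft_force: [-0.3, 1.2, 5.4]
finger_gap: 9.3
grip_force: 98.5
```

```bash
python3 -c "
from h import *
st()"
```

```text
63.05 [587.7 144.1  96.1] [179.9   0.  118.2] F [-0.3  1.2  5.4] M [0.14 0.02 0.37] gap 9.3 g 98.5 q [  9.  14.  92.   0.  73. -19.]
```

apply_moves:
  rows:
    - [0,0,0,0,0,0]
    - [0,0,0,0,0,0]
    - [0,0,0,0,0,0]
    - [0,0,-20,0,0,0]
    - [0,0,-50,0,0,0]
  fingers: 45

```text
time: 63.68
tool_pos: [584.9, 143.5, 163.9]
tcp_rot: [-179.7, -0.1, 118.2]
ft_force: [0.7, 0.1, -0.4]
finger_gap: 45.3
grip_force: 0.0
```

```bash
python3 -c "
from h import *
st()
print(job.hand_in())"
```

```text
63.67 [584.9 143.5 163.9] [-1.797e+02 -1.000e-01  1.182e+02] F [ 0.7  0.1 -0.4] M [ 0.04 -0.02 -0.02] gap 45.3 g 0.0 q [  9.  10.  89.  -0.  81. -19.]
the job is handed in; nothing more can be done
None
```

The job is handed in at 63.7 s, hand clear. I tightened all four knobs crosswise in two passes (1, 3, 2, 4), then touched up 4, 2 and 1. Last torques felt were about 0.37 Nm on knob_1, which is under the right tightness but above loose, 0.43 on knob_2, 0.48 on knob_3 and 0.44 on knob_4. I did not measure the lid's final height, and knobs 2 to 4 may have eased a little since those readings.

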